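Sort out the rattling loggers and close up the box

ROBOT

A 7-joint arm with a two-finger parallel gripper is mounted at the origin on the work surface. World frame = base frame: x ahead of the robot, y to its left, z up, the work surface at z = 0. Lengths are in m, angles in degrees, forces in N, time in s.
With the tool pointing down it reaches from about 0.35 to 0.9 m from the base axis. Payload 8.1 kg.
Tool frame: the origin (TCP) lies midway between the tips of the shut fingers; the grasp point (between the pads) lies 19 mm behind it (hold_point_z is the distance from the TCP to the grasp point, in m); z points along the fingers, y is the line along which they close (so a half turn about z gives the same grasp; the last joint's range is limited). The gripper opens to 85 mm and grips with 20 to 120 N. Pads are 22 mm wide; open, the fingers measure 114 mm over their backs; the gripper's body (76 mm by 85 mm) begins 54 mm behind the grasp point. The pads swing forward as they close: fully open they stand 13 mm farther back than shut.
Start: joints at [69.122, 24.895, 1.432, 90.138, -0.665, 64.973, -4.303], TCP at [0.162, -0.604, 0.231] pointing down, gripper open.
Joint ranges: [-149.89, 149.89], [-25.12, 119.58], [-72.63, 75.52], [4.76, 147.25], [-75.54, 255.54], [6.69, 114.76], [-157.13, 157.13]. Speed limits (degrees/s): [127.2, 127.2, 172.46, 172.46, 180, 180, 180].

INTERFACE

Orientations are given as [roll, pitch, yaw] about the fixed x, y, z axes, in that order (R = Rz(yaw) Ry(pitch) Rx(roll)).
In Python, from rig import * gives the robot as it stands. The module is installed in compiled form; this text tells all that it offers.
- The arm moves only by the tool send_rows, never from a script. Its argument "commands" is a list that holds one entry, the list of rows, each a list of 7 numbers: the turn, a rotation vector about the tool's x, y, z in degrees, then the shift along the tool's x, y, z in mm, then the closure, from 0 (fully open) to 1 (shut). A call has exactly 5 rows; each row is the pose to reach, as a shift and turn from the pose commanded when the call began, along the tool's axes at that moment; what a row does not reach only later rows make up. A row lasts 1/8 s, in which the tool goes at most 62.5 mm and 10.7 degrees, less where a joint would pass 70% of its speed; a pose out of reach is approached as far as the arm can. A call with a gripper value outside its range is refused whole. The fingers move at their own pace and stop on an object; "grip_force" is the grip in N (left out, the last holds). Time passes only in rows, so rows that repeat a pose let the fingers close, or fill a call up. It gives the time, the measured TCP pose, the force, the opening and the grip force at its end, in the units of the state.
- read_state(): the state, without advancing time (a new reading comes with each control period).
- read_camera(name): name is "side" or "top"; returns a dict with "img" (480x640x3 uint8, red, green, blue), "fovy" (degrees; the focal length in pixels is half the picture's height over the tangent of half this angle, whatever the lens; pixels are square), "cx", "cy" (the principal point, pixels), "world_to_cam" (4x4, takes a point from world to camera coordinates). Camera axes: x right, y down, z forward; pixel columns grow to the right and rows downward; lengths in m; the calibration is good to about 2 mm. A picture is of the moment at which its call begins. There is no depth.
- hand_in(): hands the job in; it is judged then, once.
The state is a dict: "time_s": time; "joints": joint angles; "joint_velocities": joint speeds; "joint_torque": joint torques, N m; "position": TCP position; "tool_rot": TCP orientation; "contact_force": force on the tool from outside, world axes, zero at the start; "moment": the same for the moment, N m; "opening": finger opening in m; "finger_force": force on a finger pad.
Only numpy, scipy, OpenCV 4.12 (cv2) and the standard library are available. Lean on these libraries where they do the work, as an engineer would, in place of code of your own. Each camera call takes 0.05 s, during which the arm holds its last target. There are 200 camera calls.

TASK

The sealed data loggers on the desk have come back from building sites, and in some of them the battery block may have come loose inside, which only tilting them lengthwise and feeling for the weight shifting can tell. Stand every sound logger upright on the floor of the clear storage box and every rattler upright on the floor of the red tray; once all the sound ones are in, shut the box's teal lid and then fold the black clasp right down onto it. Leave everything else on the desk where it is.

Things in the scene. Friction and masses are not known exactly. Their poses are not given: they have to be found in the camera images.
- unit_1_mid (a point): a data logger (any may be absent; all look alike, 0.30 to 0.39 kg at random): sealed off-white case 116 long (its x) x 48 wide (y) x 36 mm high; centred on top a black grip rib 62 long (x) x 16 wide (y) x 26 mm high, so 62 mm high in all. The point is on its upright axis z at half the total height, 31 mm over its underside (18 mm below the middle of the rib's height)
- unit_2_mid (a point): another logger, same shape as unit_1. In every logger is a 0.16 kg battery block. In a sound one it is fixed, though often up to 20 mm off the middle: an uneven balance alone means nothing
- unit_3_mid (a point): another logger, same shape as unit_1. In a rattler the block is loose: tilt the long axis more than 15 degrees (25 or more to be sure) and within a second it slides to the low end, up to 60 mm from end to end, and stays there when levelled again
- unit_4_mid (a point): another logger, same shape as unit_1. Tilt a rattler one way and level it, then the other way and level it: the two moments about its y differ by about 0.09 N m; for a sound one they are the same
- unit_5_mid (a point): another logger, same shape as unit_1
- unit_6_mid (a point): another logger, same shape as unit_1. (Any rules speak of hidden points check_a to check_f, one at the middle of each logger; their readings are not given and their letters do not follow the loggers' numbers.)
- box_in (a point): fixed storage box of clear plastic with a teal hinged lid; outside 160 (its x) x 270 (its y) x 77 mm high, walls and floor 5 mm, so 150 x 260 x 72 mm inside. The point is the centre of the inner floor, 5 mm over the table; x points from the clasp side to the lid's hinge side. Three loggers fit side by side with their long axes along x.
- lid (a joint): the box's teal lid, rad: 0 is shut, lying on the rim; it starts about upright (1.55 to 1.85) and is stiff enough to stay where it is left; about 2 N at its edge moves it. It spans the whole box.
- lid_hinge (a point): middle of the lid's hinge line (parallel to the box's y), on the rim at the height of the lid's underside, 77 mm over the table. The lid is a plate 8 mm thick, 278 mm along the hinge, reaching 166 mm from the hinge to its free edge; open, its underside faces the box and its outer face looks away from it.
- lid_edge (a point): middle of the lid's free edge, half-way through its thickness
- clasp (a joint): black flap clasp in the middle of the box's side opposite the hinge, rad: 0 is folded down flat onto the shut lid; it starts open, upright and leaning outward (1.65 to 2.05), and stays where it is left; about 1 N at its tip moves it
- clasp_hinge (a point): middle of the clasp's hinge line (parallel to the box's y), 8 mm outside the box wall and 9 mm above the rim. The flap is 48 mm long from the hinge, 44 mm wide and 6 mm thick (10 mm near its tip).
- clasp_tip (a point): middle of the clasp's free edge
- reject_in (a point): fixed open red tray, outside 170 (its x) x 270 (its y) x 40 mm high, walls and floor 5 mm; the point is the centre of its inner floor, 5 mm over the table. Three loggers fit side by side with their long axes along its x.
- planks: bystander: two short floorboard samples, 90 x 150 mm, 28 mm high; origin under the lower one
- tape: bystander: roll of yellow tape, 84 mm across, 24 mm high; origin under its centre
- notes: bystander: pad of yellow notes, 75 x 75 x 12 mm; origin under its centre
- driver: bystander: screwdriver lying down
- mug: bystander: blue mug, 76 mm across, 90 mm tall; origin under its centre

How it is judged:
By the outcome, as a careful person would: the job done as asked, in the order asked, and still so for the second after the job is handed in, with the robot touching nothing.
Of unit_1, unit_2, unit_3, unit_4, unit_5, unit_6 only 3 to 5 are there at a start; the rules pass over those that are not, and their reading is None.
At some moment in a run one of unit_1, unit_2, unit_3, unit_4, unit_5, unit_6 may be knocked a few centimetres aside while the robot is not near it.
It also fails if it takes over 210 s, if anything falls off the work surface, if the arm or the gripper's body presses on something with over 40 N, if the wrist force passes 120 N, or if a joint passes its speed limit or range.

## Working session

There is one attempt and no reset: what is moved stays moved. The work goes in short steps, Python scripts to look and compute and a tool call to move; the robot and the scene stay as the last step left them, time stands still between calls to the robot, and variables do not carry over. Pictures are saved under pics/ and viewed, at most 14 in all, crops included, and the job is handed in when it is done.

Besides the shell and the picture viewer there is one more tool, called after "Call:" by a JSON object that holds its "name" and its "arguments", one argument or row to a line. send_rows: Moves the arm, as the interface text tells. Its arguments: {"type":"object","properties":{"commands":{"type":"array","items":{"type":"array","items":{"type":"array","items":{"type":"number"}}}},"grip_force":{"type":"number"}},"required":["commands"]}

```bash
mkdir -p pics; ls; python3 - <<'E'
from rig import *
import cv2
for n in ("top","side"):
    c=read_camera(n); cv2.imwrite(f"pics/{n}0.png",c["img"][:,:,::-1]); print(n,c["fovy"],c["cx"],c["cy"],c["world_to_cam"].round(4).tolist() if hasattr(c["world_to_cam"],'round') else c["world_to_cam"])
s=read_state(); print(s)
E
```

```text
pics
top 45.679389559840644 317.8015077753188 235.91419251949117 [[0.0143, -0.9997, -0.0176, 0.0333], [-0.9861, -0.0112, -0.1658, 0.5773], [0.1655, 0.0198, -0.986, 1.2459], [0.0, 0.0, 0.0, 1.0]]
side 50.0799680322554 318.9640373249718 238.00386765248012 [[-0.7788, -0.627, 0.018, 0.4588], [-0.4317, 0.5149, -0.7406, 0.2868], [0.4551, -0.5846, -0.6717, 0.8391], [0.0, 0.0, 0.0, 1.0]]
{'time_s': 0.1, 'joints': array([69.1217872 , 24.93314372,  1.43099797, 90.18144546, -0.66489451,
       64.97318598, -4.30289471]), 'joint_velocities': array([-0.01524066, -0.19284312,  0.21517633, -0.18173684, -0.06957488,
       -0.0344998 ,  0.01488619]), 'joint_torque': array([ 4.22892161e-03, -6.71755099e+01,  1.02808367e+00, -3.16902494e+01,
        1.56708184e-02,  7.32681714e-03,  1.11556637e-04]), 'position': array([ 0.16159874, -0.60330267,  0.23061354]), 'tool_rot': array([-1.79920852e+02,  7.08449050e-03,  1.49955207e+01]), 'contact_force': array([-0.53224516, -0.55645267,  0.62318914]), 'moment': array([-0.03155053, -0.02672819, -0.03887313]), 'finger_force': 0.0, 'opening': 0.08515620012609654}
```

View pics/top0.png

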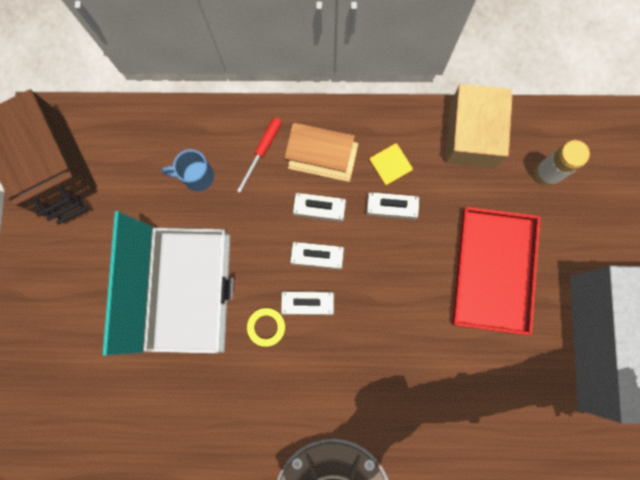

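View pics/side0.png

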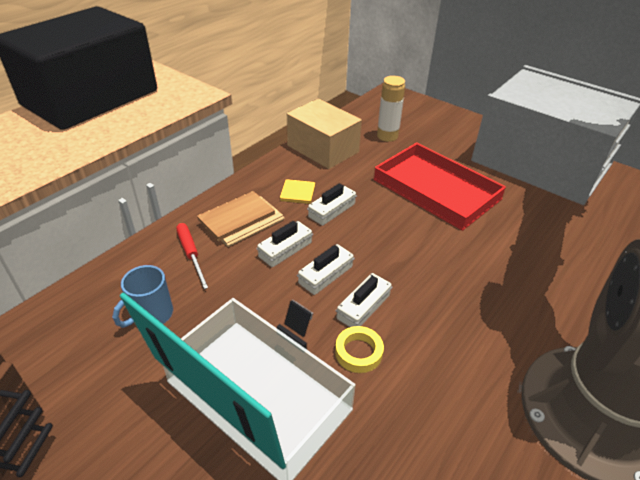

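```bash
cat > h.py <<'E'
from rig import *
import numpy as np, cv2
from scipy.spatial.transform import Rotation as R
def cam(n):
    c=read_camera(n); f=240/np.tan(np.radians(c["fovy"]/2)); c["K"]=np.array([[f,0,c["cx"]],[0,f,c["cy"]],[0,0,1]]); c["T"]=np.array(c["world_to_cam"]); return c
def ray(c,uv,z):
    Rm,t=c["T"][:3,:3],c["T"][:3,3]; o=-Rm.T@t; d=Rm.T@np.linalg.inv(c["K"])@np.array([*uv,1.]); return (o+d*(z-o[2])/d[2])
def proj(c,p):
    q=c["K"]@(c["T"][:3,:3]@np.array(p)+c["T"][:3,3]); return q[:2]/q[2]
def units(c,x0=240,x1=450,y0=150,y1=350,amin=350,amax=1100):
    im=c["img"].astype(int); m=((im.min(2)>140)&(im.max(2)-im.min(2)<50)).astype(np.uint8)
    m[:, :x0]=0; m[:,x1:]=0; m[:y0]=0; m[y1:]=0
    n,l,st,ce=cv2.connectedComponentsWithStats(m); out=[]
    for i in range(1,n):
        if st[i,4]<amin or st[i,4]>amax: continue
        cn=np.argwhere(l==i)[:,::-1].astype(np.int32); hull=cv2.convexHull(cn)
        r=cv2.minAreaRect(hull); b=cv2.boxPoints(r)
        w=np.array([ray(c,q,0.036) for q in b]); L=[np.linalg.norm(w[1]-w[0]),np.linalg.norm(w[2]-w[1])]
        k=int(np.argmax(L)); d=w[k+1]-w[k]; yaw=np.degrees(np.arctan2(d[1],d[0]))%180
        hm=np.zeros(m.shape,np.uint8); cv2.fillConvexPoly(hm,hull,1)
        rb=np.argwhere((hm>0)&(im.max(2)<75))[:,::-1]
        p=ray(c,rb.mean(0),0.049)
        rw=cv2.minAreaRect(rb.astype(np.int32))
        v=rb-rb.mean(0); a=np.linalg.svd(v,full_matrices=False)[2][0]; e=ray(c,rb.mean(0)+20*a,.06)-ray(c,rb.mean(0)-20*a,.06)
        out.append((p[:2],yaw,np.degrees(np.arctan2(e[1],e[0]))%180))
        print("unit px",rb.mean(0).round(1),"p",p[:2].round(4),"yaw",round(yaw,1),"ribyaw",round(out[-1][2],1),"L",np.round(L,3),"casectr",w.mean(0)[:2].round(4),len(rb))
    return out
E
python3 - <<'E'
from h import *
c=cam("top"); print("campos",-c["T"][:3,:3].T@c["T"][:3,3])
units(c)
for nm,ps,z in (("tray rim",[(466,207),(540,215),(532,333),(455,326)],.04),("box rim",[(153,229),(225,229),(225,353),(147,352)],.077)):
    w=np.array([ray(c,p,z) for p in ps]); print(nm,w[:,:2].round(3).tolist(),[np.linalg.norm(w[i]-w[(i+1)%4]).round(3) for i in range(4)],w.mean(0).round(3))
im=c["img"]
cv2.imwrite("pics/boxtop.png",cv2.resize(im[195:370,95:275,::-1],None,fx=3.2,fy=3.2,interpolation=cv2.INTER_CUBIC))
s=cam("side"); cv2.imwrite("pics/boxside.png",cv2.resize(s["img"][270:480,110:370,::-1],None,fx=2.8,fy=2.8,interpolation=cv2.INTER_CUBIC))
E
```

```text
campos [0.3625722  0.01515334 1.32475387]
unit px [318.3 204.2] p [0.6505 0.0406] yaw 83.0 ribyaw 82.6 L [0.051 0.118] casectr [0.6493 0.0393] 116
unit px [393.4 202.9] p [ 0.6554 -0.131 ] yaw 85.7 ribyaw 85.0 L [0.051 0.118] casectr [ 0.6544 -0.1315] 120
unit px [316.  253.6] p [0.5362 0.0442] yaw 84.9 ribyaw 84.7 L [0.05  0.119] casectr [0.5352 0.043 ] 97
unit px [305.5 301.7] p [0.4277 0.0659] yaw 90.7 ribyaw 89.2 L [0.117 0.049] casectr [0.4257 0.0632] 81
tray rim [[0.649, -0.298], [0.632, -0.466], [0.366, -0.435], [0.379, -0.266]] [np.float64(0.169), np.float64(0.268), np.float64(0.169), np.float64(0.272)] [ 0.507 -0.367  0.04 ]
box rim [[0.584, 0.409], [0.585, 0.248], [0.314, 0.236], [0.314, 0.405]] [np.float64(0.162), np.float64(0.271), np.float64(0.169), np.float64(0.27)] [0.449 0.325 0.077]
```

View pics/boxtop.png

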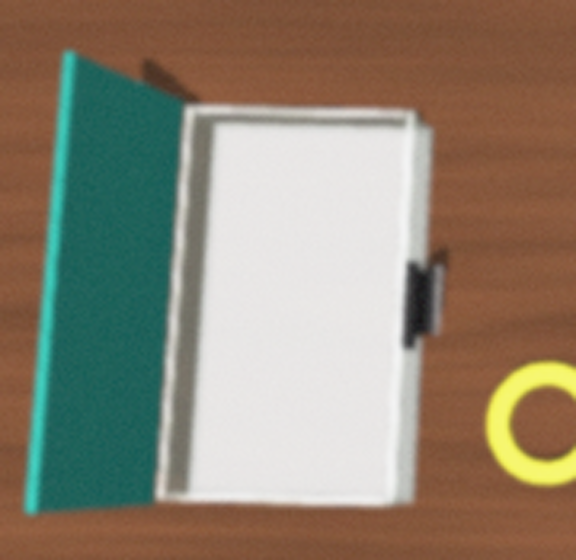

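View pics/boxside.png

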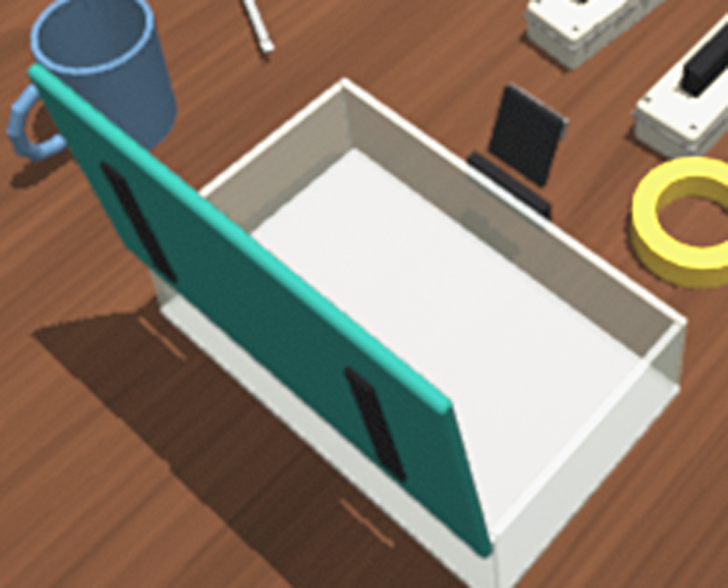

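```bash
cat > fit.py <<'E'
from h import *
from scipy.optimize import least_squares
def fit(views,dx,dy,z):
    # views: list (cam, {(sx,sy):uv}); pose x,y,yaw of frame
    def f(p):
        r=[]
        for c,d in views:
            for (sx,sy),uv in d.items():
                a=np.radians(p[2]); q=[p[0]+np.cos(a)*sx*dx/2-np.sin(a)*sy*dy/2,p[1]+np.sin(a)*sx*dx/2+np.cos(a)*sy*dy/2,z]
                r+=list(proj(c,q)-uv)
        return r
    s=least_squares(f,[.45,.32 if dx<.165 else -.36,90 if dx<.165 else 90]); return s.x,np.array(f(s.x)).reshape(-1,2).round(1)
E
python3 - <<'E'
from fit import *
c=cam("top"); s=cam("side")
# box frame: x -> hinge (+y world); y -> -x world
T=lambda d:{k:np.array(v)/3.2+[95,195] for k,v in d.items()}
S=lambda d:{k:np.array(v)/2.8+[110,270] for k,v in d.items()}
dt=T({(1,-1):(188,105),(-1,-1):(413,109),(-1,1):(388,504),(1,1):(157,500)})
ds=S({(-1,-1):(345,80),(-1,1):(685,320),(1,1):(495,540)})
for v in ([(c,dt)],[(s,ds)],[(c,dt),(s,ds)]):
    p,r=fit(v,.16,.27,.077); print(p.round(4),r.tolist())
x,y,a=p; a=np.radians(a); ex=np.array([np.cos(a),np.sin(a),0]); ey=np.array([-ex[1],ex[0],0])
# lid angle from free edge corners
h=np.array([x,y,.077])+ex*.08
for th in (1.5,1.6,1.7,1.8,1.9):
    e=h-ex*.166*np.cos(th)+np.array([0,0,.166*np.sin(th)])
    print(th,[proj(c,e+k*ey*.139)*3.2-np.array([95,195])*3.2 for k in(-1,1)],[proj(s,e+k*ey*.139)*2.8-np.array([110,270])*2.8 for k in(-1,1)])
ch=np.array([x,y,.086])-ex*.088
for th in (1.6,1.7,1.8,1.9,2.,2.1):
    e=ch+ex*.048*np.cos(th)+np.array([0,0,.048*np.sin(th)]); print(th,"tip",e.round(3),proj(c,e)*3.2-np.array([95,195])*3.2,proj(s,e)*2.8-np.array([110,270])*2.8)
# tray
dt={(1,-1):(465.5,207.5),(-1,-1):(540,215.5),(-1,1):(532.5,333.5),(1,1):(454.5,325.5)}
dt={k:np.array(v,float) for k,v in dt.items()}
print(fit([(c,dt)],.17,.27,.04))
E
```

```text
[ 0.4505  0.3311 89.1546] [[-0.7, -0.2], [0.2, 0.4], [1.0, 0.4], [-0.6, -0.6]]
[ 0.4518  0.33   89.7383] [[-0.7, -1.2], [1.4, -0.8], [-0.7, 1.2]]
[ 0.4512  0.3304 89.5401] [[-0.7, -0.3], [0.2, -0.2], [1.8, -0.3], [0.2, -0.7], [-0.3, -1.0], [1.5, -0.1], [-0.9, 1.8]]
1.5 [array([123.01598059,  49.11962584]), array([ 86.97306631, 514.29142174])] [array([88.31985542, 25.07784345]), array([508.79707521, 348.09590381])]
1.6 [array([95.82777857, 48.50759719]), array([ 58.6129995 , 513.64873786])] [array([59.85627415, 43.52980519]), array([481.2230782 , 376.19354125])]
1.7 [array([69.71207255, 48.46875665]), array([ 31.43033532, 512.89247964])] [array([31.4957097 , 64.75061254]), array([452.95503234, 407.33105542])]
1.8 [array([45.03811504, 49.00113945]), array([  5.81397024, 512.03413791])] [array([ 3.67722116, 88.51990021]), array([424.42885475, 441.13453731])]
1.9 [array([22.14410029, 50.09221506]), array([-17.88154824, 511.08699302])] [array([-23.14398853, 114.54796111]), array([396.12034443, 477.13592146])]
1.6 tip [0.451 0.241 0.134] [401.99422665 296.22771923] [513.11745506 117.68221762]
1.7 tip [0.45  0.236 0.134] [409.38085673 296.42548105] [518.7097203 113.0971708]
1.8 tip [0.45  0.231 0.133] [416.79923988 296.67650296] [524.19791701 109.15117384]
1.9 tip [0.45  0.227 0.131] [424.16660694 296.97788716] [529.5234713  105.87954362]
2.0 tip [0.45  0.222 0.13 ] [431.40120398 297.3261312 ] [534.63113473 103.3088116 ]
2.1 tip [0.45  0.218 0.127] [438.42346102 297.71718486] [539.46958609 101.45676207]
(array([ 0.50628085, -0.3661738 , 83.7490293 ]), array([[-0.4, -0.6],
       [-0.3,  0. ],
       [-0.1,  1.1],
       [ 0.8, -0.5]]))
```

```bash
cat > go.py <<'E'
from h import *
import sys
def delta(x,y,z,yaw,s=None):
    s=s or read_state(); A=R.from_euler('xyz',s["tool_rot"],degrees=True); B=R.from_euler('xyz',[180,0,yaw],degrees=True)
    return (A.inv()*B).as_rotvec(degrees=True).round(1), (A.inv().apply(np.array([x,y,z])-s["position"])*1000).round(1)
if __name__=="__main__":
    s=read_state(); print("t",s["time_s"],"pos",s["position"].round(4),"rot",s["tool_rot"].round(1),"F",s["contact_force"].round(1),"M",s["moment"].round(3),"op",round(s["opening"],4),"ff",round(s["finger_force"],1))
    a=list(map(float,sys.argv[1:]))
    for i in range(0,len(a),4): print(delta(*a[i:i+4]))
E
python3 go.py .655 -.131 .16 85.3
```

```text
t 0.3 pos [ 0.1617 -0.6036  0.2311] rot [-180.    0.   15.] F [-0.   0.7  1.2] M [-0.019  0.056  0.013] op 0.0853 ff 0.0
(array([ -0. ,  -0. , -70.3]), array([ 598.8, -328.8,   71.2]))
```

Call:
{"name": "send_rows", "arguments": {
  "commands": [
    [[0,0,-10,60,-33,6,0.45],[0,0,-20,114,-63,12,0.45],[0,0,-30,168,-92,18,0.45],[0,0,-40,222,-122,24,0.45],[0,0,-50,276,-152,30,0.45]]
  ]
}}

```text
time_s: 0.92
position: [0.3874, -0.3869, 0.2018]
tool_rot: [180.0, 0.0, 65.3]
contact_force: [1.1, -0.3, 0.1]
opening: 0.0469
finger_force: 0.0
```

```bash
python3 go.py .655 -.131 .15 85.3
```

```text
t 0.925 pos [ 0.3874 -0.3869  0.2018] rot [180.    0.   65.3] F [ 1.1 -0.3  0.1] M [-0.042 -0.027  0.019] op 0.0469 ff 0.0
(array([  0.,   0., -20.]), array([344.3, 136.2,  51.8]))
```

Call:
{"name": "send_rows", "arguments": {
  "commands": [
    [[0,0,-5,58,23,8,0.45],[0,0,-10,116,46,16,0.45],[0,0,-15,174,69,24,0.45],[0,0,-20,232,92,32,0.45],[0,0,-20,288,114,42,0.45]]
  ]
}}

```text
time_s: 1.55
position: [0.6125, -0.1745, 0.1596]
tool_rot: [180.0, 0.0, 85.0]
contact_force: [0.5, -0.9, 0.2]
opening: 0.0472
finger_force: 0.0
```

```bash
python3 - <<'E'
from go import *
c=cam("top"); units(c)
E
python3 go.py .655 -.131 .12 85.3
```

```text
unit px [318.1 204.2] p [0.6504 0.041 ] yaw 82.9 ribyaw 82.6 L [0.051 0.118] casectr [0.6494 0.0394] 114
unit px [393.5 202.8] p [ 0.6556 -0.1315] yaw 82.8 ribyaw 85.9 L [0.046 0.114] casectr [ 0.6545 -0.1325] 161
unit px [316.  253.6] p [0.5363 0.0442] yaw 84.9 ribyaw 84.6 L [0.051 0.119] casectr [0.5351 0.0431] 95
unit px [305.5 301.8] p [0.4276 0.066 ] yaw 90.7 ribyaw 89.4 L [0.117 0.049] casectr [0.4257 0.0632] 76
t 1.6 pos [ 0.6176 -0.1644  0.1583] rot [179.8  -0.4  85.5] F [5.  7.1 1.4] M [ 0.429 -0.284  0.007] op 0.0472 ff 0.0
(array([ 0.2, -0.4,  0.2]), array([36. , 34.5, 38.7]))
```

Call:
{"name": "send_rows", "arguments": {
  "commands": [
    [[0,0,0,25,25,25,0.45],[0,0,0,36,34,39,0.45],[0,0,0,36,34,39,0.45],[0,0,0,36,34,39,0.45],[0,0,0,36,34,39,0.45]]
  ]
}}

```text
time_s: 2.22
position: [0.6479, -0.1443, 0.1218]
tool_rot: [179.9, 0.1, 84.9]
contact_force: [0.1, -0.5, -0.1]
opening: 0.047
finger_force: 0.0
```

```bash
python3 go.py .655 -.132 .040 85.3
```

```text
t 2.225 pos [ 0.6479 -0.1443  0.1218] rot [1.799e+02 1.000e-01 8.490e+01] F [ 0.1 -0.5 -0.1] M [ 0.003  0.001 -0.004] op 0.047 ff 0.0
(array([ 0.1,  0.1, -0.4]), array([12.9,  5.9, 81.8]))
```

Call:
{"name": "send_rows", "arguments": {
  "commands": [
    [[0,0,-0.4,13,6,30,0.45],[0,0,-0.4,13,6,60,0.45],[0,0,-0.4,13,6,82,0.45],[0,0,-0.4,13,6,82,0.45],[0,0,-0.4,13,6,82,0.45]]
  ]
}}

```text
time_s: 2.85
position: [0.6559, -0.1308, 0.0401]
tool_rot: [179.9, 0.0, 85.4]
contact_force: [0.2, 0.2, -0.2]
opening: 0.0469
finger_force: 0.0
```

```bash
python3 - <<'E'
from go import *
c=cam("top"); i=c["img"][130:270,330:460,::-1]; s=cam("side"); j=s["img"][150:290,260:390,::-1]
cv2.imwrite("pics/g1.png",np.hstack([cv2.resize(k,(400,430),interpolation=2) for k in(i,j)]))
E
python3 go.py .655 -.132 .040 85.3
```

```text
t 2.95 pos [ 0.6561 -0.1306  0.0403] rot [179.9   0.   85.4] F [-0.4  0.1  0.1] M [-0.004 -0.017  0.046] op 0.0472 ff 0.0
(array([0.1, 0. , 0.1]), array([-1.5, -1. ,  0.3]))
```

View pics/g1.png

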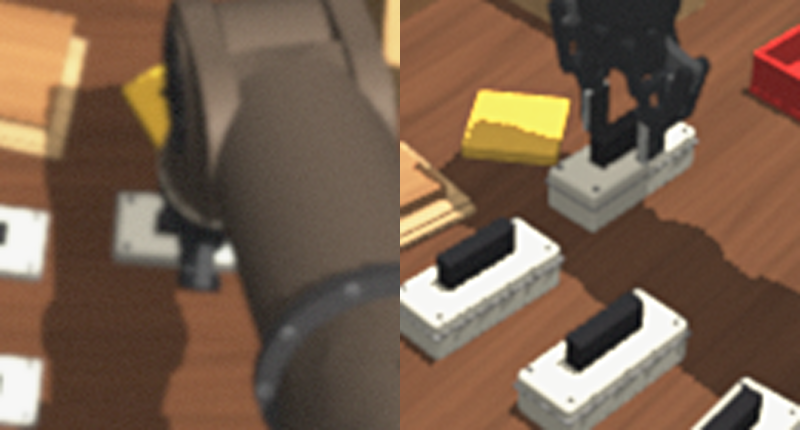

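The fingers straddle the rib (side view, around 630,130), with no contact on the case. Close and lift.

Call:
{"name": "send_rows", "arguments": {
  "commands": [
    [[0,0,0,0,0,0,1],[0,0,0,0,0,0,1],[0,0,0,0,0,0,1],[0,0,0,0,0,0,1],[0,0,0,0,0,0,1]]
  ],
  "grip_force": 90
}}

```text
time_s: 3.58
position: [0.6558, -0.1303, 0.0394]
tool_rot: [179.9, 0.0, 85.4]
contact_force: [0.6, -0.8, 6.6]
opening: 0.0143
finger_force: 88.2
```

Call:
{"name": "send_rows", "arguments": {
  "commands": [
    [[0,0,0,0,0,-25,1],[0,0,0,0,0,-55,1],[0,0,0,0,0,-85,1],[0,0,0,0,0,-110,1],[0,0,0,0,0,-110,1]]
  ]
}}

```text
time_s: 4.2
position: [0.656, -0.1301, 0.15]
tool_rot: [179.9, 0.0, 85.4]
contact_force: [-0.2, 0.1, -2.9]
opening: 0.0143
finger_force: 88.8
```

Call:
{"name": "send_rows", "arguments": {
  "commands": [
    [[0,10,0,0,0,0,1],[0,20,0,0,0,0,1],[0,30,0,0,0,0,1],[0,30,0,0,0,0,1],[0,30,0,0,0,0,1]]
  ]
}}

```text
time_s: 4.82
position: [0.6545, -0.1297, 0.1471]
tool_rot: [-179.8, -30.0, 85.3]
contact_force: [0.2, 0.5, -4.1]
opening: 0.0139
finger_force: 89.0
```

```bash
python3 go.py .655 -.132 .150 85.3
```

```text
t 4.825 pos [ 0.6545 -0.1297  0.1471] rot [-179.8  -30.    85.3] F [ 0.2  0.5 -4.1] M [-0.817  0.039 -0.012] op 0.0139 ff 89.0
(array([ -0.2, -30. ,   0.1]), array([-0.5,  0.7, -3.6]))
```

Call:
{"name": "send_rows", "arguments": {
  "commands": [
    [[0,0,0,0,0,0,1],[0,0,0,0,0,0,1],[0,0,0,0,0,0,1],[0,0,0,0,0,0,1],[0,0,0,0,0,0,1]]
  ]
}}

```text
time_s: 5.45
position: [0.6552, -0.1302, 0.1488]
tool_rot: [180.0, -30.0, 85.4]
contact_force: [0.3, 0.2, -3.0]
opening: 0.0143
finger_force: 89.0
```

Call:
{"name": "send_rows", "arguments": {
  "commands": [
    [[0,-10,0,0,0,0,1],[0,-20,0,0,0,0,1],[0,-30,0,0,0,0,1],[0,-30,0,0,0,0,1],[0,-30,0,0,0,0,1]]
  ]
}}

```text
time_s: 6.08
position: [0.6551, -0.1297, 0.1487]
tool_rot: [-180.0, -0.1, 85.4]
contact_force: [0.4, -2.0, -3.6]
opening: 0.014
finger_force: 88.8
```

```bash
cat > rm.py <<'E'
from go import *
M=[]
for i in range(6):
    read_camera("top"); s=read_state(); M.append(np.r_[s["moment"],s["contact_force"]])
M=np.array(M); print("mean",M.mean(0).round(3),"std",M.std(0).round(3)); print("rot",s["tool_rot"].round(1),s["position"].round(4))
a=np.radians(s["tool_rot"][2]); print("moment about logger y",(M[:,:2]@[np.sin(a),-np.cos(a)]).round(3))
E
python3 rm.py
```

```text
mean [-0.004  0.01  -0.017  0.189 -0.158 -3.141] std [0.028 0.035 0.032 0.475 0.545 0.411]
rot [-180.    -0.    85.3] [ 0.6549 -0.1318  0.1483]
moment about logger y [-0.023 -0.037 -0.001 -0.005  0.052 -0.015]
```

Call:
{"name": "send_rows", "arguments": {
  "commands": [
    [[0,-10,0,0,0,0,1],[0,-20,0,0,0,0,1],[0,-30,0,0,0,0,1],[0,-30,0,0,0,0,1],[0,-30,0,0,0,0,1]]
  ]
}}

```text
time_s: 7.0
position: [0.6552, -0.1304, 0.1484]
tool_rot: [-180.0, 29.9, 85.4]
contact_force: [-0.6, -0.7, -2.9]
opening: 0.0143
finger_force: 89.0
```

Call:
{"name": "send_rows", "arguments": {
  "commands": [
    [[0,0,0,0,0,0,1],[0,0,0,0,0,0,1],[0,0,0,0,0,0,1],[0,0,0,0,0,0,1],[0,0,0,0,0,0,1]]
  ]
}}

```text
time_s: 7.62
position: [0.6552, -0.1302, 0.1487]
tool_rot: [180.0, 30.0, 85.4]
contact_force: [-1.4, 0.4, -4.2]
opening: 0.0141
finger_force: 89.0
```

Call:
{"name": "send_rows", "arguments": {
  "commands": [
    [[0,10,0,0,0,0,1],[0,20,0,0,0,0,1],[0,30,0,0,0,0,1],[0,30,0,0,0,0,1],[0,30,0,0,0,0,1]]
  ]
}}

```text
time_s: 8.25
position: [0.6548, -0.1306, 0.1485]
tool_rot: [-180.0, 0.1, 85.4]
contact_force: [-0.6, 0.3, -3.6]
opening: 0.0143
finger_force: 88.9
```

```bash
python3 rm.py; python3 go.py .62 -.27 .15 83.7
```

```text
mean [ 0.049  0.016  0.036  0.13   0.376 -3.055] std [0.024 0.023 0.024 0.364 0.264 0.288]
rot [-180.     0.    85.5] [ 0.6554 -0.1285  0.1486]
moment about logger y [0.046 0.083 0.033 0.051 0.068 0.004]
t 8.55 pos [ 0.6554 -0.1285  0.1486] rot [-180.     0.    85.5] F [ 0.3  0.7 -3.3] M [0.007 0.041 0.005] op 0.0138 ff 88.9
(array([-0. ,  0. ,  1.8]), array([-143.8,  -24.3,   -1.3]))
```

```bash
sed -i 's/range(6)/range(12)/' rm.py; sed -i 's/M.append(np.r_\[s\["moment"\],s\["contact_force"\]\])/M.append(np.r_[s["moment"],s["contact_force"],s["joint_torque"]])/' rm.py; python3 rm.py
```

```text
mean [ 1.1000e-02  3.0000e-03  6.0000e-03  1.9000e-02  7.9000e-02 -3.3210e+00
 -1.5900e-01 -7.8087e+01 -6.0760e+00 -3.0665e+01  1.6000e-02  3.0000e-03
 -3.0000e-03] std [0.027 0.025 0.029 0.493 0.559 0.572 0.08  0.004 0.031 0.01  0.003 0.001
 0.003]
rot [180.    0.   85.4] [ 0.6552 -0.1303  0.1487]
moment about logger y [ 0.036 -0.003  0.027 -0.01   0.061  0.009 -0.038  0.043  0.008 -0.02
  0.019 -0.007]
```

Call:
{"name": "send_rows", "arguments": {
  "commands": [
    [[0,10,0,0,0,0,1],[0,20,0,0,0,0,1],[0,30,0,0,0,0,1],[0,32,0,0,0,0,1],[0,32,0,0,0,0,1]]
  ]
}}

```text
time_s: 9.78
position: [0.655, -0.1303, 0.1481]
tool_rot: [-179.9, -31.9, 85.3]
contact_force: [-0.8, 1.6, -2.5]
opening: 0.0145
finger_force: 89.1
```

Call:
{"name": "send_rows", "arguments": {
  "commands": [
    [[0,0,0,0,0,0,1],[0,0,0,0,0,0,1],[0,0,0,0,0,0,1],[0,0,0,0,0,0,1],[0,0,0,0,0,0,1]]
  ]
}}

```text
time_s: 10.4
position: [0.6553, -0.1302, 0.1488]
tool_rot: [180.0, -32.0, 85.4]
contact_force: [0.2, 0.4, -2.7]
opening: 0.0142
finger_force: 89.1
```

Call:
{"name": "send_rows", "arguments": {
  "commands": [
    [[0,-10,0,0,0,0,1],[0,-20,0,0,0,0,1],[0,-30,0,0,0,0,1],[0,-32,0,0,0,0,1],[0,-32,0,0,0,0,1]]
  ]
}}

```text
time_s: 11.02
position: [0.655, -0.1294, 0.1485]
tool_rot: [-179.9, -0.1, 85.5]
contact_force: [-0.8, -0.4, -3.9]
opening: 0.0143
finger_force: 88.9
```

```bash
python3 rm.py; python3 go.py .62 -.27 .15 83.7
```

```text
mean [ 1.9000e-02 -2.0000e-03  3.0000e-03  1.9000e-02 -1.2000e-01 -3.3560e+00
 -6.7400e-01 -7.8327e+01 -5.9820e+00 -3.0690e+01 -7.0000e-03  5.0000e-03
  0.0000e+00] std [0.038 0.037 0.021 0.476 0.694 0.457 1.242 0.408 0.565 0.004 0.072 0.018
 0.041]
rot [-180.    -0.    85.4] [ 0.6552 -0.1303  0.1487]
moment about logger y [-0.007 -0.048 -0.023 -0.002  0.046  0.043  0.029  0.103 -0.003  0.041
  0.046  0.009]
t 11.625 pos [ 0.6552 -0.1303  0.1487] rot [-180.    -0.    85.4] F [ 0.4  0.7 -3.9] M [ 0.007 -0.027  0.011] op 0.0142 ff 88.9
(array([-0. , -0. ,  1.7]), array([-142. ,  -23.8,   -1.3]))
```

```bash
python3 go.py .534 .330 .20 89.5
```

```text
t 11.625 pos [ 0.6552 -0.1303  0.1487] rot [-180.    -0.    85.4] F [ 0.4  0.7 -3.9] M [ 0.007 -0.027  0.011] op 0.0142 ff 88.9
(array([-0. , -0. , -4.1]), array([ 449.1, -157.9,  -51.2]))
```

Call:
{"name": "send_rows", "arguments": {
  "commands": [
    [[0,0,0,40,-14,-20,1],[0,0,0,95,-33,-40,1],[0,0,0,150,-53,-51,1],[0,0,0,205,-72,-51,1],[0,0,0,260,-91,-51,1]]
  ]
}}

```text
time_s: 12.25
position: [0.5849, 0.1381, 0.2003]
tool_rot: [179.9, -0.0, 85.4]
contact_force: [1.0, 1.1, -3.0]
opening: 0.0144
finger_force: 89.1
```

Call:
{"name": "send_rows", "arguments": {
  "commands": [
    [[0,0,-1,55,-20,0,1],[0,0,-2,110,-39,0,1],[0,0,-4,155,-55,0,1],[0,0,-4,189,-67,0,1],[0,0,-4,189,-67,0,1]]
  ]
}}

```text
time_s: 12.88
position: [0.5315, 0.3345, 0.1999]
tool_rot: [-180.0, -0.1, 89.7]
contact_force: [-0.1, -0.3, -3.7]
opening: 0.0143
finger_force: 89.1
```

Call:
{"name": "send_rows", "arguments": {
  "commands": [
    [[0,0,0,0,0,0,1],[0,0,0,0,0,0,1],[0,0,0,0,0,0,1],[0,0,0,0,0,0,1],[0,0,0,0,0,0,1]]
  ]
}}

```text
time_s: 13.5
position: [0.5339, 0.3298, 0.1997]
tool_rot: [180.0, 0.0, 89.4]
contact_force: [0.7, 0.0, -3.4]
opening: 0.0141
finger_force: 89.1
```

```bash
python3 go.py .534 .330 .046 89.5
```

```text
t 13.5 pos [0.5339 0.3298 0.1997] rot [180.    0.   89.4] F [ 0.7  0.  -3.4] M [ 0.002 -0.029  0.036] op 0.0141 ff 89.1
(array([ 0. ,  0. , -0.1]), array([2.000e-01, 1.000e-01, 1.537e+02]))
```

Call:
{"name": "send_rows", "arguments": {
  "commands": [
    [[0,0,0,0,0,50,1],[0,0,0,0,0,95,1],[0,0,0,0,0,130,1],[0,0,0,0,0,148,1],[0,0,0,0,0,154,1]]
  ]
}}

```text
time_s: 14.12
position: [0.5337, 0.33, 0.0452]
tool_rot: [-180.0, 0.0, 89.4]
contact_force: [-0.1, -0.5, -3.5]
opening: 0.0142
finger_force: 88.8
```

Call:
{"name": "send_rows", "arguments": {
  "commands": [
    [[0,0,0,0,0,0.5,1],[0,0,0,0,0,0.5,1],[0,0,0,0,0,0.5,0.62],[0,0,0,0,0,0.5,0.62],[0,0,0,0,0,0.5,0.62]]
  ]
}}

```text
time_s: 14.75
position: [0.534, 0.3302, 0.0456]
tool_rot: [180.0, -0.0, 89.4]
contact_force: [0.6, 0.5, -0.1]
opening: 0.032
finger_force: 0.0
```

Call:
{"name": "send_rows", "arguments": {
  "commands": [
    [[0,0,0,0,0,-15,0.62],[0,0,0,0,0,-40,0.62],[0,0,0,0,0,-80,0.62],[0,0,0,0,0,-120,0.45],[0,0,0,0,0,-120,0.45]]
  ]
}}

```text
time_s: 15.38
position: [0.5354, 0.3317, 0.1699]
tool_rot: [179.7, -0.2, 89.4]
contact_force: [0.8, -0.1, -0.3]
opening: 0.047
finger_force: 0.0
```

```bash
python3 - <<'E'
from go import *
c=cam("top"); units(c); s=cam("side")
cv2.imwrite("pics/p1.png",np.hstack([cv2.resize(k,(400,400),interpolation=2) for k in(c["img"][190:370,90:270,::-1],s["img"][250:480,110:340,::-1])]))
E
python3 go.py .6505 .0405 .14 82.7
```

```text
unit px [318.2 204.2] p [0.6504 0.0409] yaw 83.3 ribyaw 83.1 L [0.051 0.118] casectr [0.6491 0.0395] 108
unit px [316.  253.6] p [0.5363 0.0442] yaw 84.9 ribyaw 84.6 L [0.051 0.119] casectr [0.5351 0.0431] 95
unit px [305.5 301.8] p [0.4275 0.0661] yaw 90.7 ribyaw 90.9 L [0.113 0.049] casectr [0.4257 0.0609] 60
t 15.475 pos [0.534  0.3301 0.1662] rot [179.9  -0.   89.4] F [ 0.4 -1.3 -0.5] M [ 0.    -0.049  0.024] op 0.0467 ff 0.0
(array([ 0.1, -0. ,  6.7]), array([-288.3,  119.6,   26.2]))
```

View pics/p1.png

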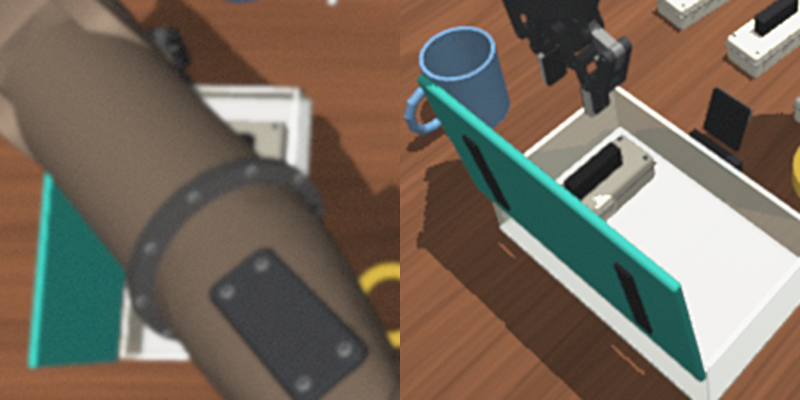

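The logger lies flat on its base in the far slot (side crop, around 610,165), lid and clasp untouched. On to the next.

Call:
{"name": "send_rows", "arguments": {
  "commands": [
    [[0,0,1,-50,20,0,0.45],[0,0,2,-105,44,0,0.45],[0,0,3,-160,66,0,0.45],[0,0,5,-215,90,13,0.45],[0,0,6.5,-265,110,26,0.45]]
  ]
}}

```text
time_s: 16.1
position: [0.6411, 0.0613, 0.138]
tool_rot: [-179.9, 0.0, 82.8]
contact_force: [0.7, -0.5, -0.1]
opening: 0.0473
finger_force: 0.0
```

```bash
python3 - <<'E'
from go import *
c=cam("top"); units(c)
E
python3 go.py .6505 .0405 .10 82.9 .6505 .0405 .04 82.9
```

```text
unit px [306.7 302. ] p [0.4272 0.0633] yaw 90.7 ribyaw 90.8 L [0.047 0.093] casectr [0.4267 0.0755] 128
t 16.15 pos [0.6426 0.0509 0.1355] rot [-179.9    0.4   82.2] F [ 2.4 -7.8 -2. ] M [-0.497 -0.104 -0.008] op 0.047 ff 0.0
(array([-0.1,  0.4, -0.7]), array([-9. ,  9.3, 35.6]))
(array([-0.1,  0.4, -0.7]), array([-8.5,  9.4, 95.6]))
```

Call:
{"name": "send_rows", "arguments": {
  "commands": [
    [[0,0,0,-22,12,0,0.45],[0,0,0,-22,12,0,0.45],[0,0,0,-22,12,30,0.45],[0,0,0,-22,12,60,0.45],[0,0,0,-22,12,60,0.45]]
  ]
}}

```text
time_s: 16.77
position: [0.6476, 0.0421, 0.0769]
tool_rot: [-179.7, 0.0, 83.0]
contact_force: [-0.9, 0.5, -0.4]
opening: 0.047
finger_force: 0.0
```

```bash
python3 - <<'E'
from go import *
c=cam("side"); print([proj(c,[.6505,.0405,z]).round(0) for z in (0.0,.062)])
cv2.imwrite("pics/g2.png",np.hstack([cv2.resize(k,(400,400),interpolation=2) for k in(c["img"][180:300,220:340,::-1],c["img"][130:370,250:490,::-1])]))
E
python3 go.py .6505 .0405 .04 82.9
```

```text
[array([285., 250.]), array([284., 229.])]
t 16.825 pos [0.649  0.0421 0.0786] rot [-179.9   -0.    83. ] F [0.4 1.1 1.4] M [-0.014  0.017 -0.026] op 0.0469 ff 0.0
(array([-0.1, -0. ,  0.1]), array([-1.4,  1.8, 38.6]))
```

View pics/g2.png

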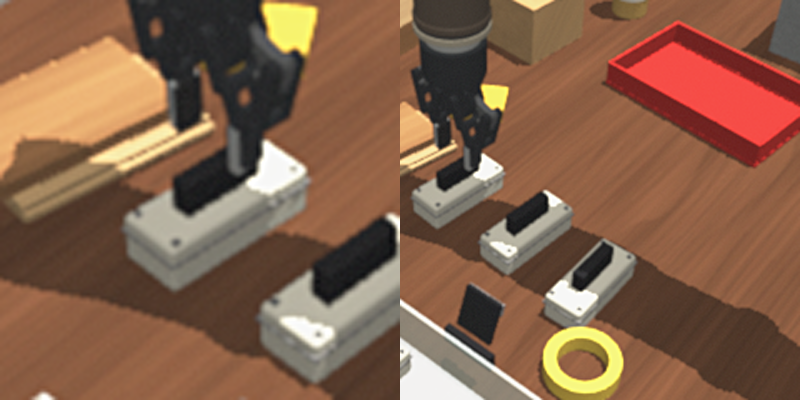

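Fingers hover over the rib's middle (crop 210,130); planks close by on the far side, so I narrow the opening, go down and grip. Then tilt one way.

Call:
{"name": "send_rows", "arguments": {
  "commands": [
    [[0,0,0,-1,1,0,0.6],[0,0,0,-1,1,15,0.6],[0,0,0,-1,1,38,0.6],[0,0,0,-1,1,38,0.6],[0,0,0,-1,1,38,0.6]]
  ]
}}

```text
time_s: 17.45
position: [0.6513, 0.0396, 0.0417]
tool_rot: [180.0, -0.0, 82.9]
contact_force: [-0.3, -0.1, -0.3]
opening: 0.0342
finger_force: 0.0
```

Call:
{"name": "send_rows", "arguments": {
  "commands": [
    [[0,0,0,0,0,0,1],[0,0,0,0,0,0,1],[0,0,0,0,0,0,1],[0,0,0,0,0,0,1],[0,0,0,0,0,0,1]]
  ]
}}

```text
time_s: 18.08
position: [0.6519, 0.0396, 0.0424]
tool_rot: [179.9, -0.0, 82.9]
contact_force: [0.4, 0.7, 6.9]
opening: 0.014
finger_force: 90.4
```

Call:
{"name": "send_rows", "arguments": {
  "commands": [
    [[0,0,0,0,0,-25,1],[0,0,0,0,0,-55,1],[0,0,0,0,0,-85,1],[0,0,0,0,0,-120,1],[0,10,0,0,0,-120,1]]
  ]
}}

```text
time_s: 18.7
position: [0.6524, 0.0475, 0.1651]
tool_rot: [179.7, -10.4, 83.6]
contact_force: [0.3, 0.4, -4.6]
opening: 0.0141
finger_force: 89.0
```

Call:
{"name": "send_rows", "arguments": {
  "commands": [
    [[0,10,0,0,0,0,1],[0,20,0,0,0,0,1],[0,20,0,0,0,0,1],[0,20,0,0,0,0,1],[0,20,0,0,0,0,1]]
  ]
}}

```text
time_s: 19.32
position: [0.6509, 0.0416, 0.1619]
tool_rot: [180.0, -30.0, 83.1]
contact_force: [-0.5, 0.8, -3.8]
opening: 0.014
finger_force: 89.1
```

Call:
{"name": "send_rows", "arguments": {
  "commands": [
    [[0,0,0,0,0,0,1],[0,0,0,0,0,0,1],[0,0,0,0,0,0,1],[0,0,0,0,0,0,1],[0,-10,0,0,0,0,1]]
  ]
}}

```text
time_s: 19.95
position: [0.6504, 0.0317, 0.1578]
tool_rot: [-179.7, -19.7, 82.2]
contact_force: [-0.7, 0.2, -4.9]
opening: 0.014
finger_force: 89.0
```

Call:
{"name": "send_rows", "arguments": {
  "commands": [
    [[0,-10,0,0,0,0,1],[0,-20,0,0,0,0,1],[0,-20,0,0,0,0,1],[0,-20,0,0,0,0,1],[0,-20,0,0,0,0,1]]
  ]
}}

```text
time_s: 20.58
position: [0.6509, 0.0375, 0.1608]
tool_rot: [-180.0, 0.0, 82.7]
contact_force: [1.0, -0.9, -3.1]
opening: 0.0143
finger_force: 89.0
```

Call:
{"name": "send_rows", "arguments": {
  "commands": [
    [[0,0,0,0,0,0,1],[0,0,0,0,0,0,1],[0,0,0,0,0,0,1],[0,0,0,0,0,0,1],[0,0,0,0,0,0,1]]
  ]
}}

```text
time_s: 21.2
position: [0.6511, 0.0395, 0.1612]
tool_rot: [180.0, -0.0, 82.9]
contact_force: [-0.1, 0.1, -4.0]
opening: 0.0138
finger_force: 89.0
```

```bash
sed -i 's/range(12)/range(10)/; s/^M=np.array(M); .*/M=np.array(M); print("std",M.std(0).round(3)[:6],"mean M",M.mean(0)[:3].round(3),"F",M.mean(0)[3:6].round(2),"jt",M.mean(0)[6:].round(3),M.std(0)[6:].round(3))/' rm.py; python3 rm.py
```

```text
std [0.017 0.037 0.024 0.432 0.598 0.467] mean M [ 0.021  0.003 -0.004] F [-0.08 -0.2  -3.54] jt [ 1.8000e-02 -7.5722e+01 -5.6500e+00 -3.0905e+01  2.5000e-02  8.0000e-03
  0.0000e+00] [0.031 0.003 0.008 0.    0.001 0.    0.   ]
moment about logger y [ 0.041  0.036 -0.007 -0.009  0.022  0.018  0.007  0.022  0.034  0.046]
```

Call:
{"name": "send_rows", "arguments": {
  "commands": [
    [[0,-10,0,0,0,0,1],[0,-20,0,0,0,0,1],[0,-30,0,0,0,0,1],[0,-30,0,0,0,0,1],[0,-30,0,0,0,0,1]]
  ]
}}

```text
time_s: 22.32
position: [0.6512, 0.0399, 0.161]
tool_rot: [-180.0, 30.0, 82.9]
contact_force: [-0.0, -0.4, -4.2]
opening: 0.014
finger_force: 89.1
```

Call:
{"name": "send_rows", "arguments": {
  "commands": [
    [[0,0,0,0,0,0,1],[0,0,0,0,0,0,1],[0,0,0,0,0,0,1],[0,0,0,0,0,0,1],[0,10,0,0,0,0,1]]
  ]
}}

```text
time_s: 22.95
position: [0.65, 0.0448, 0.1587]
tool_rot: [-179.8, 19.8, 83.4]
contact_force: [0.5, -0.8, -4.1]
opening: 0.0141
finger_force: 89.1
```

Call:
{"name": "send_rows", "arguments": {
  "commands": [
    [[0,10,0,0,0,0,1],[0,20,0,0,0,0,1],[0,20,0,0,0,0,1],[0,20,0,0,0,0,1],[0,20,0,0,0,0,1]]
  ]
}}

```text
time_s: 23.58
position: [0.6507, 0.0415, 0.161]
tool_rot: [-180.0, 0.0, 83.1]
contact_force: [-0.6, 0.7, -4.4]
opening: 0.0141
finger_force: 89.1
```

Call:
{"name": "send_rows", "arguments": {
  "commands": [
    [[0,0,0,0,0,0,1],[0,0,0,0,0,0,1],[0,0,0,0,0,0,1],[0,0,0,0,0,0,1],[0,0,0,0,0,0,1]]
  ]
}}

```text
time_s: 24.2
position: [0.6511, 0.0394, 0.1612]
tool_rot: [180.0, 0.0, 82.9]
contact_force: [0.4, -0.6, -4.1]
opening: 0.0138
finger_force: 89.1
```

```bash
python3 rm.py; python3 go.py .451 .3305 .20 89.5  .59 -.373 .16 83.7; python3 -c "
from h import *
units(cam('top'))"
```

```text
std [0.028 0.04  0.033 0.598 0.547 0.636] mean M [0.005 0.001 0.015] F [-0.12 -0.14 -3.62] jt [-1.5000e-02 -7.5718e+01 -5.6010e+00 -3.0916e+01  1.0000e-02  0.0000e+00
 -0.0000e+00] [0.028 0.006 0.007 0.001 0.001 0.    0.   ]
moment about logger y [-0.023 -0.022  0.025 -0.003  0.021 -0.015  0.021  0.073 -0.004 -0.023]
t 24.7 pos [0.651  0.0394 0.1612] rot [-180.     0.    82.9] F [ 0.2  0.  -2.8] M [-0.016  0.058 -0.014] op 0.0138 ff 89.1
(array([-0. ,  0. , -6.6]), array([ 264.1, -234.5,  -38.8]))
(array([-0. ,  0. , -0.8]), array([-416.8,   -9.6,    1.2]))
unit px [306.5 302. ] p [0.4271 0.0638] yaw 90.7 ribyaw 90.8 L [0.113 0.047] casectr [0.4268 0.0654] 128
```

Readings 0.021 and 0.005: sound. Mid slot of the box.

Call:
{"name": "send_rows", "arguments": {
  "commands": [
    [[0,0,0,20,-18,-25,1],[0,0,0,55,-49,-39,1],[0,0,0,95,-84,-39,1],[0,0,0,135,-120,-39,1],[0,0,0,175,-155,-39,1]]
  ]
}}

```text
time_s: 25.38
position: [0.5178, 0.2336, 0.2005]
tool_rot: [180.0, -0.0, 82.9]
contact_force: [0.7, 1.7, -3.9]
opening: 0.0139
finger_force: 89.1
```

Call:
{"name": "send_rows", "arguments": {
  "commands": [
    [[0,0,-2,35,-31,0,1],[0,0,-5,65,-58,0,1],[0,0,-6.6,89,-79,0,1],[0,0,-6.6,89,-79,0,1],[0,0,-6.6,89,-79,0,1]]
  ]
}}

```text
time_s: 26.0
position: [0.4518, 0.3299, 0.2002]
tool_rot: [180.0, 0.0, 89.5]
contact_force: [0.2, -1.1, -3.9]
opening: 0.0139
finger_force: 89.1
```

Call:
{"name": "send_rows", "arguments": {
  "commands": [
    [[0,0,0,0,0,0,1],[0,0,0,0,0,0,1],[0,0,0,0,0,0,1],[0,0,0,0,0,0,1],[0,0,0,0,0,0,1]]
  ]
}}

```text
time_s: 26.62
position: [0.4515, 0.3303, 0.2002]
tool_rot: [180.0, 0.0, 89.5]
contact_force: [0.1, -0.1, -3.1]
opening: 0.0143
finger_force: 89.1
```

```bash
python3 go.py .451 .3305 .047 89.5; python3 -c "
from h import *
units(cam('top'))"
```

```text
t 26.625 pos [0.4515 0.3303 0.2002] rot [180.    0.   89.5] F [ 0.1 -0.1 -3.1] M [ 0.04  -0.02   0.011] op 0.0143 ff 89.1
(array([ 0.,  0., -0.]), array([  0.2,  -0.5, 153.2]))
unit px [316.  253.5] p [0.5363 0.0442] yaw 84.9 ribyaw 84.4 L [0.05  0.119] casectr [0.5352 0.043 ] 92
unit px [305.6 301.8] p [0.4275 0.0657] yaw 90.7 ribyaw 89.8 L [0.117 0.049] casectr [0.4257 0.0632] 65
```

Call:
{"name": "send_rows", "arguments": {
  "commands": [
    [[0,0,0,0,0,50,1],[0,0,0,0,0,95,1],[0,0,0,0,0,130,1],[0,0,0,0,0,148,1],[0,0,0,0,0,153,1]]
  ]
}}

```text
time_s: 27.3
position: [0.4508, 0.3298, 0.0473]
tool_rot: [-179.9, 0.1, 89.5]
contact_force: [-12.5, -11.3, 38.9]
opening: 0.0139
finger_force: 94.8
```

Call:
{"name": "send_rows", "arguments": {
  "commands": [
    [[0,0,0,0,0,1,1],[0,0,0,0,0,1,1],[0,0,0,0,0,1,0.62],[0,0,0,0,0,1,0.62],[0,0,0,0,0,1,0.62]]
  ]
}}

```text
time_s: 27.92
position: [0.4518, 0.3306, 0.0464]
tool_rot: [180.0, -0.0, 89.5]
contact_force: [0.3, -0.8, 0.2]
opening: 0.0326
finger_force: 0.0
```

Call:
{"name": "send_rows", "arguments": {
  "commands": [
    [[0,0,0,0,0,-15,0.62],[0,0,0,0,0,-40,0.62],[0,0,0,0,0,-80,0.62],[0,0,0,0,0,-135,0.5],[0,0,0,0,0,-135,0.5]]
  ]
}}

```text
time_s: 28.55
position: [0.4533, 0.3326, 0.1866]
tool_rot: [179.6, -0.3, 89.5]
contact_force: [0.4, 0.0, -0.2]
opening: 0.0427
finger_force: 0.0
```

Call:
{"name": "send_rows", "arguments": {
  "commands": [
    [[0,0,0,-40,12,0,0.5],[0,0,1,-98,30,0,0.5],[0,0,2,-156,48,0,0.5],[0,0,3,-214,66,0,0.5],[0,0,4.7,-272,83,0,0.5]]
  ]
}}

```text
time_s: 29.18
position: [0.5322, 0.0557, 0.1815]
tool_rot: [180.0, -0.0, 84.8]
contact_force: [0.9, 1.1, 0.1]
opening: 0.0428
finger_force: 0.0
```

Call:
{"name": "send_rows", "arguments": {
  "commands": [
    [[0,0,0,-12,4,30,0.5],[0,0,0,-12,4,60,0.5],[0,0,0,-12,4,60,0.5],[0,0,0,-12,4,60,0.5],[0,0,0,-12,4,60,0.5]]
  ]
}}

```text
time_s: 29.8
position: [0.5358, 0.0459, 0.1225]
tool_rot: [179.9, -0.0, 84.8]
contact_force: [-0.5, 1.3, 0.0]
opening: 0.043
finger_force: 0.0
```

```bash
python3 - <<'E'
from go import *
c=cam("side"); t=cam("top"); 
cv2.imwrite("pics/g3.png",np.hstack([cv2.resize(k,(400,400),interpolation=2) for k in(c["img"][200:360,260:420,::-1],c["img"][250:480,110:340,::-1])]))
E
python3 go.py .536 .0440 .041 84.8
```

```text
t 29.9 pos [0.5355 0.0457 0.1222] rot [179.9  -0.   84.8] F [ 0.1 -0.2 -0.1] M [0.062 0.016 0.016] op 0.0425 ff 0.0
(array([ 0.1, -0. ,  0. ]), array([-1.7,  0.5, 81.2]))
```

View pics/g3.png

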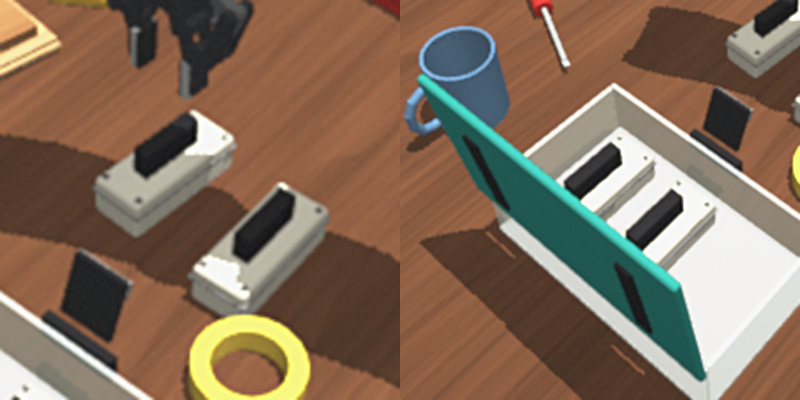

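Two loggers now lie flat in the box (crop 595,170 and 660,220). The gripper hangs above the third. Grip, lift and test.

Call:
{"name": "send_rows", "arguments": {
  "commands": [
    [[0,0,0,-2,0,25,0.55],[0,0,0,-2,0,55,0.55],[0,0,0,-2,0,75,0.55],[0,0,0,-2,0,81,0.55],[0,0,0,-2,0,81,0.55]]
  ]
}}

```text
time_s: 30.52
position: [0.5351, 0.0435, 0.0406]
tool_rot: [180.0, -0.0, 84.8]
contact_force: [-0.5, 0.3, 0.5]
opening: 0.0384
finger_force: 0.0
```

Call:
{"name": "send_rows", "arguments": {
  "commands": [
    [[0,0,0,0,0,0,1],[0,0,0,0,0,0,1],[0,0,0,0,0,0,1],[0,0,0,0,0,0,1],[0,0,0,0,0,0,1]]
  ]
}}

```text
time_s: 31.15
position: [0.5359, 0.0435, 0.0412]
tool_rot: [179.9, -0.0, 84.8]
contact_force: [1.2, -0.4, 6.7]
opening: 0.014
finger_force: 90.8
```

Call:
{"name": "send_rows", "arguments": {
  "commands": [
    [[0,0,0,0,0,-25,1],[0,0,0,0,0,-55,1],[0,0,0,0,0,-85,1],[0,0,0,0,0,-120,1],[0,10,0,0,0,-120,1]]
  ]
}}

```text
time_s: 31.78
position: [0.5359, 0.0498, 0.1633]
tool_rot: [179.7, -10.3, 85.5]
contact_force: [-1.0, 1.1, -4.5]
opening: 0.0142
finger_force: 89.3
```

Call:
{"name": "send_rows", "arguments": {
  "commands": [
    [[0,10,0,0,0,0,1],[0,20,0,0,0,0,1],[0,20,0,0,0,0,1],[0,20,0,0,0,0,1],[0,20,0,0,0,0,1]]
  ]
}}

```text
time_s: 32.4
position: [0.5345, 0.0452, 0.1606]
tool_rot: [180.0, -29.9, 85.0]
contact_force: [0.3, -0.8, -3.5]
opening: 0.0139
finger_force: 89.4
```

Call:
{"name": "send_rows", "arguments": {
  "commands": [
    [[0,0,0,0,0,0,1],[0,0,0,0,0,0,1],[0,0,0,0,0,0,1],[0,0,0,0,0,0,1],[0,-10,0,0,0,0,1]]
  ]
}}

```text
time_s: 33.02
position: [0.5344, 0.037, 0.1577]
tool_rot: [-179.7, -19.8, 84.1]
contact_force: [-0.5, 0.2, -6.0]
opening: 0.0141
finger_force: 89.3
```

Call:
{"name": "send_rows", "arguments": {
  "commands": [
    [[0,-10,0,0,0,0,1],[0,-20,0,0,0,0,1],[0,-20,0,0,0,0,1],[0,-20,0,0,0,0,1],[0,-20,0,0,0,0,1]]
  ]
}}

```text
time_s: 33.65
position: [0.5346, 0.0414, 0.1598]
tool_rot: [-179.9, -0.0, 84.6]
contact_force: [0.4, -0.7, -3.8]
opening: 0.014
finger_force: 89.3
```

Call:
{"name": "send_rows", "arguments": {
  "commands": [
    [[0,0,0,0,0,0,1],[0,0,0,0,0,0,1],[0,0,0,0,0,0,1],[0,0,0,0,0,0,1],[0,0,0,0,0,0,1]]
  ]
}}

```text
time_s: 34.28
position: [0.5348, 0.0434, 0.1602]
tool_rot: [-180.0, 0.0, 84.8]
contact_force: [0.2, -0.0, -3.8]
opening: 0.0144
finger_force: 89.3
```

```bash
python3 rm.py
```

```text
std [0.03  0.027 0.028 0.448 0.519 0.618] mean M [ 0.004 -0.008  0.003] F [ 0.05 -0.01 -3.27] jt [ 1.9000e-02 -5.9878e+01 -3.9230e+00 -2.8561e+01  2.7000e-02  9.0000e-03
  0.0000e+00] [0.03  0.003 0.007 0.001 0.001 0.    0.   ]
moment about logger y [-0.043 -0.019 -0.006 -0.026  0.028  0.036  0.049  0.023  0.028 -0.022]
```

Call:
{"name": "send_rows", "arguments": {
  "commands": [
    [[0,-10,0,0,0,0,1],[0,-20,0,0,0,0,1],[0,-30,0,0,0,0,1],[0,-30,0,0,0,0,1],[0,-30,0,0,0,0,1]]
  ]
}}

```text
time_s: 35.4
position: [0.5349, 0.0434, 0.16]
tool_rot: [-180.0, 29.9, 84.8]
contact_force: [-0.8, 0.1, -2.8]
opening: 0.0144
finger_force: 89.4
```

Call:
{"name": "send_rows", "arguments": {
  "commands": [
    [[0,0,0,0,0,0,1],[0,0,0,0,0,0,1],[0,0,0,0,0,0,1],[0,0,0,0,0,0,1],[0,10,0,0,0,0,1]]
  ]
}}

```text
time_s: 36.02
position: [0.5343, 0.0475, 0.1585]
tool_rot: [-179.8, 19.8, 85.3]
contact_force: [-0.2, -0.9, -3.6]
opening: 0.0141
finger_force: 89.3
```

Call:
{"name": "send_rows", "arguments": {
  "commands": [
    [[0,10,0,0,0,0,1],[0,20,0,0,0,0,1],[0,20,0,0,0,0,1],[0,20,0,0,0,0,1],[0,20,0,0,0,0,1]]
  ]
}}

```text
time_s: 36.65
position: [0.5346, 0.0452, 0.16]
tool_rot: [-180.0, 0.0, 85.0]
contact_force: [0.4, 1.1, -2.6]
opening: 0.0136
finger_force: 89.3
```

Call:
{"name": "send_rows", "arguments": {
  "commands": [
    [[0,0,0,0,0,0,1],[0,0,0,0,0,0,1],[0,0,0,0,0,0,1],[0,0,0,0,0,0,1],[0,0,0,0,0,0,1]]
  ]
}}

```text
time_s: 37.28
position: [0.5348, 0.0433, 0.1602]
tool_rot: [180.0, 0.0, 84.8]
contact_force: [-0.5, -0.4, -3.9]
opening: 0.0142
finger_force: 89.3
```

```bash
python3 rm.py; python3 go.py .368 .3305 .20 89.5  .59 -.375 .16 83.7; python3 -c "
from h import *
units(cam('top'))"
```

```text
std [0.029 0.036 0.025 0.322 0.514 0.338] mean M [-0.011  0.007  0.001] F [ 0.07  0.14 -3.5 ] jt [-1.6000e-02 -5.9877e+01 -3.9010e+00 -2.8572e+01  6.0000e-03 -4.0000e-03
 -0.0000e+00] [0.027 0.006 0.006 0.    0.001 0.    0.   ]
moment about logger y [-0.054 -0.044 -0.01   0.046 -0.036  0.001 -0.007  0.006 -0.031  0.013]
t 37.775 pos [0.5348 0.0433 0.1602] rot [-180.     0.    84.8] F [ 0.4  0.2 -3.8] M [0.014 0.007 0.028] op 0.014 ff 89.3
(array([-0. ,  0. , -4.7]), array([ 270.9, -192.2,  -39.8]))
(array([-0. ,  0. ,  1.1]), array([-4.116e+02,  9.290e+01,  2.000e-01]))
```

Diff 0.016 again: sound. Near slot of the box.

Call:
{"name": "send_rows", "arguments": {
  "commands": [
    [[0,0,0,15,-11,-25,1],[0,0,0,50,-35,-40,1],[0,0,0,95,-67,-40,1],[0,0,0,140,-99,-40,1],[0,0,0,185,-131,-40,1]]
  ]
}}

```text
time_s: 38.45
position: [0.4202, 0.2408, 0.2005]
tool_rot: [180.0, -0.0, 84.8]
contact_force: [0.8, 0.4, -2.8]
opening: 0.0144
finger_force: 89.5
```

Call:
{"name": "send_rows", "arguments": {
  "commands": [
    [[0,0,-2,35,-25,0,1],[0,0,-4,65,-46,0,1],[0,0,-4.7,86,-61,0,1],[0,0,-4.7,86,-61,0,1],[0,0,-4.7,86,-61,0,1]]
  ]
}}

```text
time_s: 39.08
position: [0.3685, 0.33, 0.2001]
tool_rot: [180.0, 0.0, 89.5]
contact_force: [-0.4, -0.8, -2.8]
opening: 0.0136
finger_force: 89.4
```

Call:
{"name": "send_rows", "arguments": {
  "commands": [
    [[0,0,0,0,0,0,1],[0,0,0,0,0,0,1],[0,0,0,0,0,0,1],[0,0,0,0,0,0,1],[0,0,0,0,0,0,1]]
  ]
}}

```text
time_s: 39.7
position: [0.3682, 0.3306, 0.2002]
tool_rot: [180.0, 0.0, 89.5]
contact_force: [-0.1, -0.3, -3.8]
opening: 0.0143
finger_force: 89.4
```

```bash
python3 go.py .368 .3305 .047 89.5; python3 -c "
from h import *
units(cam('top'))"
```

```text
t 39.7 pos [0.3682 0.3306 0.2002] rot [180.    0.   89.5] F [-0.1 -0.3 -3.8] M [-0.057  0.002 -0.012] op 0.0143 ff 89.4
(array([ 0.,  0., -0.]), array([-1.000e-01, -2.000e-01,  1.532e+02]))
unit px [305.1 301.7] p [0.4278 0.0668] yaw 90.7 ribyaw 89.4 L [0.117 0.049] casectr [0.4257 0.0632] 66
```

Call:
{"name": "send_rows", "arguments": {
  "commands": [
    [[0,0,0,0,0,50,1],[0,0,0,0,0,100,1],[0,0,0,0,0,138,1],[0,0,0,0,0,148,1],[0,0,0,0,0,152,1]]
  ]
}}

```text
time_s: 40.38
position: [0.3684, 0.3312, 0.0486]
tool_rot: [180.0, -0.0, 89.5]
contact_force: [0.9, 0.5, -2.7]
opening: 0.0142
finger_force: 89.2
```

Call:
{"name": "send_rows", "arguments": {
  "commands": [
    [[0,0,0,0,0,1,1],[0,0,0,0,0,1.5,1],[0,0,0,0,0,1.5,0.62],[0,0,0,0,0,1.5,0.62],[0,0,0,0,0,1.5,0.62]]
  ]
}}

```text
time_s: 41.0
position: [0.3684, 0.3308, 0.047]
tool_rot: [180.0, -0.0, 89.5]
contact_force: [-0.9, 0.1, 0.6]
opening: 0.0325
finger_force: 0.0
```

Call:
{"name": "send_rows", "arguments": {
  "commands": [
    [[0,0,0,0,0,-15,0.62],[0,0,0,0,0,-40,0.62],[0,0,0,0,0,-80,0.62],[0,0,0,0,0,-135,0.5],[0,0,0,0,0,-135,0.5]]
  ]
}}

```text
time_s: 41.62
position: [0.3696, 0.3329, 0.1866]
tool_rot: [179.7, -0.3, 89.5]
contact_force: [0.3, 0.0, -0.8]
opening: 0.0425
finger_force: 0.0
```

Call:
{"name": "send_rows", "arguments": {
  "commands": [
    [[0,0,0,-40,9,0,0.5],[0,0,0,-95,22,0,0.5],[0,0,0,-150,35,0,0.5],[0,0,0,-205,48,0,0.5],[0,0,-0.5,-255,60,0,0.5]]
  ]
}}

```text
time_s: 42.25
position: [0.4257, 0.073, 0.1818]
tool_rot: [-180.0, 0.0, 90.0]
contact_force: [0.8, 0.9, -0.7]
opening: 0.0428
finger_force: 0.0
```

Call:
{"name": "send_rows", "arguments": {
  "commands": [
    [[0,0,0,-10,1,30,0.5],[0,0,0,-10,1,60,0.5],[0,0,0,-10,1,60,0.5],[0,0,0,-10,1,60,0.5],[0,0,0,-10,1,60,0.5]]
  ]
}}

```text
time_s: 42.88
position: [0.4276, 0.0656, 0.1228]
tool_rot: [179.9, -0.0, 90.0]
contact_force: [0.1, 0.7, 0.4]
opening: 0.0426
finger_force: 0.0
```

```bash
python3 - <<'E'
from go import *
c=cam("side"); print(proj(c,[.427,.0645,.062]))
cv2.imwrite("pics/g4.png",np.hstack([cv2.resize(k,(400,400),interpolation=2) for k in(c["img"][220:380,280:440,::-1],c["img"][250:480,110:340,::-1])]))
E
python3 go.py .427 .0645 .041 90.1
```

```text
[365.79095148 286.35681803]
t 42.925 pos [0.4276 0.0656 0.1227] rot [179.9  -0.   90. ] F [-0.4  1.  -0.1] M [0.012 0.014 0.04 ] op 0.0426 ff 0.0
(array([ 0.1, -0. , -0.1]), array([-1.1, -0.7, 81.7]))
```

View pics/g4.png

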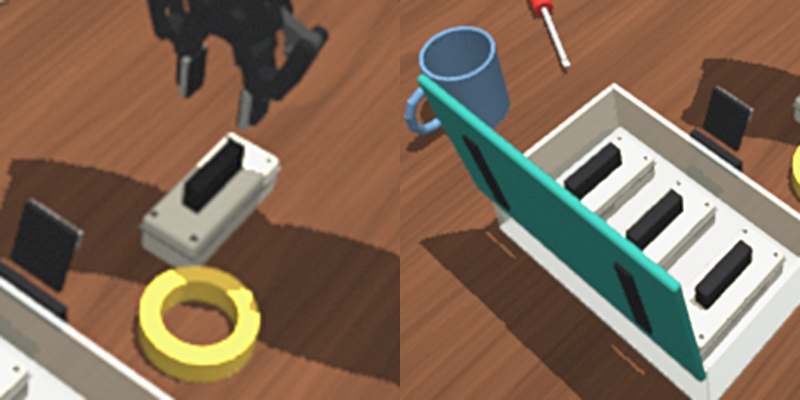

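Three loggers flat in the box; the fourth's rib top is at crop (214,166), just where predicted. Grip and test.

Call:
{"name": "send_rows", "arguments": {
  "commands": [
    [[0,0,0,-1,-1,25,0.55],[0,0,0,-1,-1,55,0.55],[0,0,0,-1,-1,75,0.55],[0,0,0,-1,-1,82,0.55],[0,0,0,-1,-1,82,0.55]]
  ]
}}

```text
time_s: 43.55
position: [0.4261, 0.0643, 0.04]
tool_rot: [180.0, 0.0, 90.0]
contact_force: [1.4, -0.3, -0.0]
opening: 0.0387
finger_force: 0.0
```

Call:
{"name": "send_rows", "arguments": {
  "commands": [
    [[0,0,0,0,0,0,1],[0,0,0,0,0,0,1],[0,0,0,0,0,0,1],[0,0,0,0,0,0,1],[0,0,0,0,0,0,1]]
  ]
}}

```text
time_s: 44.18
position: [0.4269, 0.0643, 0.0406]
tool_rot: [179.9, -0.0, 90.0]
contact_force: [0.4, -0.1, 7.0]
opening: 0.0142
finger_force: 88.8
```

Call:
{"name": "send_rows", "arguments": {
  "commands": [
    [[0,0,0,0,0,-25,1],[0,0,0,0,0,-55,1],[0,0,0,0,0,-85,1],[0,0,0,0,0,-120,1],[0,10,0,0,0,-120,1]]
  ]
}}

```text
time_s: 44.8
position: [0.4267, 0.0685, 0.1622]
tool_rot: [179.8, -9.6, 90.5]
contact_force: [-0.1, 0.6, -4.6]
opening: 0.0142
finger_force: 89.0
```

Call:
{"name": "send_rows", "arguments": {
  "commands": [
    [[0,10,0,0,0,0,1],[0,20,0,0,0,0,1],[0,20,0,0,0,0,1],[0,20,0,0,0,0,1],[0,20,0,0,0,0,1]]
  ]
}}

```text
time_s: 45.42
position: [0.4251, 0.0656, 0.1597]
tool_rot: [-179.9, -29.3, 90.1]
contact_force: [-0.1, 0.8, -3.4]
opening: 0.0136
finger_force: 89.1
```

Call:
{"name": "send_rows", "arguments": {
  "commands": [
    [[0,0,0,0,0,0,1],[0,0,0,0,0,0,1],[0,0,0,0,0,0,1],[0,0,0,0,0,0,1],[0,-10,0,0,0,0,1]]
  ]
}}

```text
time_s: 46.05
position: [0.4254, 0.0599, 0.1578]
tool_rot: [-179.7, -19.2, 89.4]
contact_force: [0.4, 0.7, -4.7]
opening: 0.0144
finger_force: 89.0
```

Call:
{"name": "send_rows", "arguments": {
  "commands": [
    [[0,-10,0,0,0,0,1],[0,-20,0,0,0,0,1],[0,-20,0,0,0,0,1],[0,-20,0,0,0,0,1],[0,-20,0,0,0,0,1]]
  ]
}}

```text
time_s: 46.68
position: [0.4251, 0.0628, 0.159]
tool_rot: [-179.8, 0.6, 89.9]
contact_force: [0.3, 0.6, -2.9]
opening: 0.0144
finger_force: 89.0
```

Call:
{"name": "send_rows", "arguments": {
  "commands": [
    [[0,0,0,0,0,0,1],[0,0,0,0,0,0,1],[0,0,0,0,0,0,1],[0,0,0,0,0,0,1],[0,0,0,0,0,0,1]]
  ]
}}

```text
time_s: 47.3
position: [0.4254, 0.0643, 0.1594]
tool_rot: [-179.9, 0.6, 90.0]
contact_force: [0.5, -0.1, -3.5]
opening: 0.014
finger_force: 89.0
```

```bash
python3 rm.py
```

```text
std [0.019 0.023 0.039 0.617 0.442 0.369] mean M [ 0.02  -0.005  0.004] F [ 0.04  0.07 -3.27] jt [ 1.7000e-02 -4.5158e+01 -2.4370e+00 -2.6733e+01  6.8000e-02  5.2000e-02
  1.0000e-03] [0.027 0.003 0.006 0.001 0.001 0.    0.001]
moment about logger y [-0.014  0.022  0.001  0.043  0.011  0.007  0.039  0.014  0.028  0.048]
```

Call:
{"name": "send_rows", "arguments": {
  "commands": [
    [[0,-10,0,0,0,0,1],[0,-20,0,0,0,0,1],[0,-30,0,0,0,0,1],[0,-30,0,0,0,0,1],[0,-30,0,0,0,0,1]]
  ]
}}

```text
time_s: 48.42
position: [0.4253, 0.0642, 0.1591]
tool_rot: [-179.8, 30.5, 90.1]
contact_force: [-0.6, 0.1, -3.6]
opening: 0.0142
finger_force: 89.1
```

Call:
{"name": "send_rows", "arguments": {
  "commands": [
    [[0,0,0,0,0,0,1],[0,0,0,0,0,0,1],[0,0,0,0,0,0,1],[0,0,0,0,0,0,1],[0,10,0,0,0,0,1]]
  ]
}}

```text
time_s: 49.05
position: [0.4251, 0.0675, 0.1581]
tool_rot: [-179.7, 20.4, 90.5]
contact_force: [-0.5, -1.1, -3.8]
opening: 0.0141
finger_force: 89.0
```

Call:
{"name": "send_rows", "arguments": {
  "commands": [
    [[0,10,0,0,0,0,1],[0,20,0,0,0,0,1],[0,20,0,0,0,0,1],[0,20,0,0,0,0,1],[0,20,0,0,0,0,1]]
  ]
}}

```text
time_s: 49.68
position: [0.4251, 0.0657, 0.1592]
tool_rot: [-179.8, 0.7, 90.2]
contact_force: [-1.5, -0.7, -3.6]
opening: 0.0141
finger_force: 89.0
```

Call:
{"name": "send_rows", "arguments": {
  "commands": [
    [[0,0,0,0,0,0,1],[0,0,0,0,0,0,1],[0,0,0,0,0,0,1],[0,0,0,0,0,0,1],[0,0,0,0,0,0,1]]
  ]
}}

```text
time_s: 50.3
position: [0.4254, 0.0642, 0.1594]
tool_rot: [-179.9, 0.6, 90.0]
contact_force: [0.2, -0.1, -3.7]
opening: 0.0145
finger_force: 89.0
```

```bash
python3 rm.py; python3 go.py .507 -.366 .16 83.7
```

```text
std [0.022 0.029 0.027 0.388 0.5   0.379] mean M [ 0.043 -0.004 -0.016] F [-0.14 -0.   -3.26] jt [-1.5000e-02 -4.5138e+01 -2.5180e+00 -2.6737e+01  6.7000e-02  5.2000e-02
 -1.0000e-03] [0.024 0.007 0.005 0.001 0.    0.    0.   ]
moment about logger y [0.068 0.044 0.004 0.019 0.053 0.043 0.02  0.049 0.083 0.045]
t 50.8 pos [0.4254 0.0642 0.1594] rot [-179.9    0.6   90. ] F [-0.7 -0.7 -3.1] M [ 0.045  0.034 -0.031] op 0.0143 ff 89.0
(array([-0.1,  0.6,  6.3]), array([-430.2,   81.4,    4. ]))
```

The last one reads 0.020 and 0.043, which is near the noise. I'll repeat it with a steeper, longer tilt before trusting it.

Call:
{"name": "send_rows", "arguments": {
  "commands": [
    [[0,10,0,0,0,0,1],[0,20,0,0,0,0,1],[0,30,0,0,0,0,1],[0,40,0,0,0,0,1],[0,40,0,0,0,0,1]]
  ]
}}

```text
time_s: 51.42
position: [0.4258, 0.0602, 0.1574]
tool_rot: [-179.6, -39.5, 89.3]
contact_force: [0.4, 1.0, -4.0]
opening: 0.0146
finger_force: 89.1
```

Call:
{"name": "send_rows", "arguments": {
  "commands": [
    [[0,0,0,0,0,0,1],[0,0,0,0,0,0,1],[0,0,0,0,0,0,1],[0,0,0,0,0,0,1],[0,0,0,0,0,0,1]]
  ]
}}

```text
time_s: 52.05
position: [0.4253, 0.0645, 0.1595]
tool_rot: [-179.9, -39.3, 90.0]
contact_force: [-0.7, 0.8, -5.1]
opening: 0.0144
finger_force: 89.1
```

Call:
{"name": "send_rows", "arguments": {
  "commands": [
    [[0,0,0,0,0,0,1],[0,0,0,0,0,0,1],[0,0,0,0,0,0,1],[0,0,0,0,0,0,1],[0,0,0,0,0,0,1]]
  ]
}}

```text
time_s: 52.68
position: [0.4254, 0.0642, 0.1594]
tool_rot: [-179.8, -39.4, 89.9]
contact_force: [-0.1, -0.2, -3.2]
opening: 0.0142
finger_force: 89.1
```

```bash
sed -i 's/range(10)/range(5)/' rm.py; python3 rm.py;  sed -i 's/range(5)/range(8)/' rm.py; python3 - <<'E'
from go import *
c=cam("side"); 
cv2.imwrite("pics/tilt.png",cv2.resize(c["img"][180:380,250:450,::-1],(600,600),interpolation=2))
E
```

```text
std [0.015 0.025 0.034 0.783 0.25  0.472] mean M [-1.198  0.017 -0.029] F [-0.09  0.23 -3.44] jt [ 7.0000e-03 -5.0422e+01 -8.1160e+00 -2.0746e+01 -3.0090e+00  2.7170e+00
  1.0000e-03] [0.001 0.001 0.    0.    0.    0.    0.   ]
moment about logger y [-1.215 -1.174 -1.211 -1.189 -1.2  ]
```

Call:
{"name": "send_rows", "arguments": {
  "commands": [
    [[0,-10,0,0,0,0,1],[0,-20,0,0,0,0,1],[0,-30,0,0,0,0,1],[0,-40,0,0,0,0,1],[0,-40,0,0,0,0,1]]
  ]
}}

```text
time_s: 53.6
position: [0.4251, 0.0684, 0.1599]
tool_rot: [-179.9, 0.7, 90.5]
contact_force: [-1.0, -0.2, -3.9]
opening: 0.0138
finger_force: 89.0
```

Call:
{"name": "send_rows", "arguments": {
  "commands": [
    [[0,0,0,0,0,0,1],[0,0,0,0,0,0,1],[0,0,0,0,0,0,1],[0,0,0,0,0,0,1],[0,0,0,0,0,0,1]]
  ]
}}

```text
time_s: 54.22
position: [0.4254, 0.0638, 0.1593]
tool_rot: [-179.9, 0.6, 90.0]
contact_force: [0.8, 0.6, -3.4]
opening: 0.0143
finger_force: 89.0
```

```bash
python3 rm.py
```

```text
std [0.032 0.017 0.027 0.638 0.266 0.515] mean M [ 0.028 -0.003  0.007] F [ 0.09 -0.19 -3.41] jt [ 1.1800e-01 -4.5183e+01 -2.1970e+00 -2.6714e+01  6.9000e-02  5.3000e-02
  4.0000e-03] [0.058 0.009 0.016 0.007 0.001 0.001 0.003]
moment about logger y [ 0.061 -0.007  0.045  0.013  0.001  0.033  0.085 -0.007]
```

View pics/tilt.png

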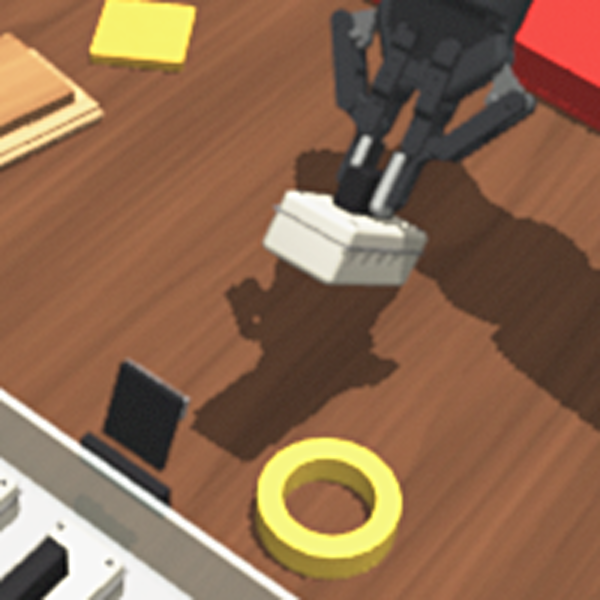

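Level again after a long +40 tilt: 0.028, no change. Now a long −40 tilt.

Call:
{"name": "send_rows", "arguments": {
  "commands": [
    [[0,-10,0,0,0,0,1],[0,-20,0,0,0,0,1],[0,-30,0,0,0,0,1],[0,-40,0,0,0,0,1],[0,-40,0,0,0,0,1]]
  ]
}}

```text
time_s: 55.25
position: [0.425, 0.0677, 0.1572]
tool_rot: [-179.6, 40.7, 90.7]
contact_force: [-0.7, 0.9, -3.5]
opening: 0.0143
finger_force: 89.1
```

Call:
{"name": "send_rows", "arguments": {
  "commands": [
    [[0,0,0,0,0,0,1],[0,0,0,0,0,0,1],[0,0,0,0,0,0,1],[0,0,0,0,0,0,1],[0,0,0,0,0,0,1]]
  ]
}}

```text
time_s: 55.88
position: [0.4254, 0.064, 0.1596]
tool_rot: [-179.9, 40.6, 90.1]
contact_force: [-0.2, -0.1, -4.2]
opening: 0.0141
finger_force: 89.1
```

Call:
{"name": "send_rows", "arguments": {
  "commands": [
    [[0,0,0,0,0,0,1],[0,0,0,0,0,0,1],[0,0,0,0,0,0,1],[0,0,0,0,0,0,1],[0,0,0,0,0,0,1]]
  ]
}}

```text
time_s: 56.5
position: [0.4254, 0.0643, 0.1594]
tool_rot: [-179.8, 40.6, 90.1]
contact_force: [0.3, -0.7, -3.7]
opening: 0.0139
finger_force: 89.1
```

Call:
{"name": "send_rows", "arguments": {
  "commands": [
    [[0,10,0,0,0,0,1],[0,20,0,0,0,0,1],[0,30,0,0,0,0,1],[0,40,0,0,0,0,1],[0,40,0,0,0,0,1]]
  ]
}}

```text
time_s: 57.12
position: [0.4252, 0.0592, 0.1596]
tool_rot: [-179.9, 0.7, 89.5]
contact_force: [-0.2, -1.4, -3.1]
opening: 0.0142
finger_force: 89.0
```

Call:
{"name": "send_rows", "arguments": {
  "commands": [
    [[0,0,0,0,0,0,1],[0,0,0,0,0,0,1],[0,0,0,0,0,0,1],[0,0,0,0,0,0,1],[0,0,0,0,0,0,1]]
  ]
}}

```text
time_s: 57.75
position: [0.4253, 0.0646, 0.1593]
tool_rot: [-179.9, 0.7, 90.1]
contact_force: [-0.4, -0.8, -2.2]
opening: 0.014
finger_force: 89.0
```

```bash
python3 rm.py
```

```text
std [0.031 0.019 0.021 0.586 0.337 0.267] mean M [ 0.008 -0.011 -0.005] F [ 0.18  0.01 -3.54] jt [-1.0300e-01 -4.5146e+01 -2.3930e+00 -2.6731e+01  6.6000e-02  5.2000e-02
 -3.0000e-03] [0.051 0.01  0.015 0.001 0.001 0.001 0.002]
moment about logger y [ 0.03  -0.041  0.046 -0.007  0.024  0.008 -0.036  0.039]
```

Unit 4 averages 0.024 against 0.025, so it is sound. All four reading sound makes me suspect the ~0.9 s holds on units 1–3 were too short. I'll park unit 4 where it was and retest the boxed ones with longer holds.

Call:
{"name": "send_rows", "arguments": {
  "commands": [
    [[0,-0.6,0,0,0,40,1],[0,-0.6,0,0,0,85,1],[0,-0.6,0,0,0,108,1],[0,-0.6,0,0,0,116,1],[0,-0.6,0,0,0,118,1]]
  ]
}}

```text
time_s: 58.78
position: [0.4253, 0.063, 0.0415]
tool_rot: [-179.9, 1.2, 90.0]
contact_force: [-1.4, -0.8, 0.7]
opening: 0.0142
finger_force: 89.6
```

Call:
{"name": "send_rows", "arguments": {
  "commands": [
    [[0,0,0,0,0,0.5,1],[0,0,0,0,0,0.5,1],[0,0,0,0,0,0.5,0.6],[0,0,0,0,0,0.5,0.6],[0,0,0,0,0,0.5,0.6]]
  ]
}}

```text
time_s: 59.4
position: [0.4254, 0.063, 0.0411]
tool_rot: [-179.9, 1.2, 90.0]
contact_force: [-0.2, 0.2, -0.1]
opening: 0.034
finger_force: 0.0
```

Call:
{"name": "send_rows", "arguments": {
  "commands": [
    [[0,0,0,0,0,-15,0.6],[0,0,0,0,0,-45,0.6],[0,0,0,0,0,-90,0.6],[0,0,0,0,0,-140,0.6],[0,0,0,30,-6,-145,0.6]]
  ]
}}

```text
time_s: 60.02
position: [0.4217, 0.0954, 0.1885]
tool_rot: [179.8, 1.2, 89.8]
contact_force: [0.5, 0.5, -0.3]
opening: 0.0342
finger_force: 0.0
```

Call:
{"name": "send_rows", "arguments": {
  "commands": [
    [[0,0,0,50,-10,0,0.6],[0,0,0,100,-21,0,0.6],[0,0,0,155,-33,0,0.6],[0,0,0,205,-44,0,0.6],[0,0,0,236,-51,0,0.6]]
  ]
}}

```text
time_s: 60.65
position: [0.3671, 0.3346, 0.1803]
tool_rot: [-179.9, 1.2, 90.2]
contact_force: [0.4, -0.2, 0.2]
opening: 0.0342
finger_force: 0.0
```

Call:
{"name": "send_rows", "arguments": {
  "commands": [
    [[0,0,0,0,0,0,0.6],[0,0,0,0,0,0,0.6],[0,0,0,0,0,0,0.6],[0,0,0,0,0,0,0.6],[0,0,0,0,0,0,0.6]]
  ]
}}

```text
time_s: 61.28
position: [0.3686, 0.3315, 0.1803]
tool_rot: [-179.9, 1.2, 90.0]
contact_force: [0.4, -0.8, 0.7]
opening: 0.0341
finger_force: 0.0
```

```bash
python3 go.py .3684 .3308 .047 89.5; python3 -c "
from h import *
units(cam('top'))"
```

```text
t 61.275 pos [0.3686 0.3315 0.1803] rot [-179.9    1.2   90. ] F [ 0.4 -0.8  0.7] M [ 0.068 -0.074  0.002] op 0.0341 ff 0.0
(array([-0.1,  1.2,  0.5]), array([2.200e+00, 1.000e-01, 1.333e+02]))
unit px [306.8 302.7] p [0.4257 0.0631] yaw 90.8 ribyaw 90.0 L [0.117 0.049] casectr [0.4235 0.0609] 73
```

Call:
{"name": "send_rows", "arguments": {
  "commands": [
    [[0,1.2,0.5,0.7,0,40,0.6],[0,1.2,0.5,1.4,0,85,0.6],[0,1.2,0.5,2,0,115,0.6],[0,1.2,0.5,2,0,132,0.6],[0,1.2,0.5,2,0,132,0.6]]
  ]
}}

```text
time_s: 61.95
position: [0.3674, 0.3304, 0.0472]
tool_rot: [-179.8, 0.1, 89.5]
contact_force: [0.5, -0.5, 1.2]
opening: 0.0345
finger_force: 0.0
```

Call:
{"name": "send_rows", "arguments": {
  "commands": [
    [[0,0,0,0,0,0,1],[0,0,0,0,0,0,1],[0,0,0,0,0,0,1],[0,0,0,0,0,0,1],[0,0,0,0,0,0,1]]
  ]
}}

```text
time_s: 62.58
position: [0.3687, 0.3316, 0.0491]
tool_rot: [-180.0, -0.0, 89.5]
contact_force: [1.1, -0.7, 7.5]
opening: 0.0139
finger_force: 90.2
```

Call:
{"name": "send_rows", "arguments": {
  "commands": [
    [[0,0,0,0,0,-25,1],[0,0,0,0,0,-60,1],[0,0,0,0,0,-105,1],[0,0,0,0,0,-150,1],[0,0,0,0,0,-185,1]]
  ]
}}

```text
time_s: 63.2
position: [0.3681, 0.331, 0.2349]
tool_rot: [-179.9, 0.0, 89.5]
contact_force: [0.6, 0.1, -3.7]
opening: 0.0137
finger_force: 88.8
```

Call:
{"name": "send_rows", "arguments": {
  "commands": [
    [[0,0,0,-30,0,0,1],[0,0,0,-80,0,0,1],[0,0,0,-130,0,0,1],[0,0,0,-175,0,0,1],[0,0,0,-190,0,0,1]]
  ]
}}

```text
time_s: 63.82
position: [0.3659, 0.138, 0.2329]
tool_rot: [-179.8, 0.2, 89.3]
contact_force: [-0.5, -0.6, -3.4]
opening: 0.0139
finger_force: 88.8
```

Call:
{"name": "send_rows", "arguments": {
  "commands": [
    [[0,10,0,0,0,0,1],[0,20,0,0,0,0,1],[0,30,0,0,0,0,1],[0,36,0,0,0,0,1],[0,36,0,0,0,0,1]]
  ]
}}

```text
time_s: 64.45
position: [0.3664, 0.1392, 0.2321]
tool_rot: [-179.6, -36.0, 89.0]
contact_force: [-0.3, -0.1, -3.4]
opening: 0.0135
finger_force: 89.0
```

Call:
{"name": "send_rows", "arguments": {
  "commands": [
    [[0,0,0,0,0,0,1],[0,0,0,0,0,0,1],[0,0,0,0,0,0,1],[0,0,0,0,0,0,1],[0,0,0,0,0,0,1]]
  ]
}}

```text
time_s: 65.08
position: [0.3668, 0.1414, 0.2334]
tool_rot: [-179.9, -35.9, 89.5]
contact_force: [-0.4, 0.1, -3.3]
opening: 0.0137
finger_force: 89.0
```

Call:
{"name": "send_rows", "arguments": {
  "commands": [
    [[0,0,0,0,0,0,1],[0,0,0,0,0,0,1],[0,0,0,0,0,0,1],[0,0,0,0,0,0,1],[0,0,0,0,0,0,1]]
  ]
}}

```text
time_s: 65.7
position: [0.3668, 0.1412, 0.2333]
tool_rot: [-179.8, -36.0, 89.4]
contact_force: [0.4, 0.1, -2.7]
opening: 0.0133
finger_force: 89.0
```

Call:
{"name": "send_rows", "arguments": {
  "commands": [
    [[0,-10,0,0,0,0,1],[0,-20,0,0,0,0,1],[0,-30,0,0,0,0,1],[0,-36,0,0,0,0,1],[0,-36,0,0,0,0,1]]
  ]
}}

```text
time_s: 66.32
position: [0.3665, 0.144, 0.2337]
tool_rot: [-179.9, -0.0, 89.9]
contact_force: [-0.5, -0.2, -3.4]
opening: 0.0136
finger_force: 89.0
```

Call:
{"name": "send_rows", "arguments": {
  "commands": [
    [[0,0,0,0,0,0,1],[0,0,0,0,0,0,1],[0,0,0,0,0,0,1],[0,0,0,0,0,0,1],[0,0,0,0,0,0,1]]
  ]
}}

```text
time_s: 66.95
position: [0.3668, 0.141, 0.2333]
tool_rot: [-179.9, 0.0, 89.5]
contact_force: [-1.1, -0.5, -3.5]
opening: 0.0137
finger_force: 89.0
```

```bash
python3 rm.py
```

```text
std [0.036 0.034 0.031 0.647 0.455 0.499] mean M [ 0.039 -0.003 -0.01 ] F [-0.24 -0.03 -3.44] jt [ 5.8000e-02 -3.5450e+01 -1.0710e+00 -3.0713e+01  4.9000e-02  4.6000e-02
  4.0000e-03] [0.034 0.003 0.015 0.008 0.001 0.    0.003]
moment about logger y [-0.025  0.08   0.028  0.089  0.029  0.031  0.013  0.068]
```

Call:
{"name": "send_rows", "arguments": {
  "commands": [
    [[0,-10,0,0,0,0,1],[0,-20,0,0,0,0,1],[0,-30,0,0,0,0,1],[0,-36,0,0,0,0,1],[0,-36,0,0,0,0,1]]
  ]
}}

```text
time_s: 67.97
position: [0.3665, 0.1431, 0.2319]
tool_rot: [-179.6, 36.0, 89.9]
contact_force: [-0.2, 0.0, -2.9]
opening: 0.0139
finger_force: 89.1
```

Call:
{"name": "send_rows", "arguments": {
  "commands": [
    [[0,0,0,0,0,0,1],[0,0,0,0,0,0,1],[0,0,0,0,0,0,1],[0,0,0,0,0,0,1],[0,0,0,0,0,0,1]]
  ]
}}

```text
time_s: 68.6
position: [0.3669, 0.1411, 0.2335]
tool_rot: [-179.9, 36.0, 89.6]
contact_force: [0.6, 1.0, -3.2]
opening: 0.014
finger_force: 89.1
```

Call:
{"name": "send_rows", "arguments": {
  "commands": [
    [[0,0,0,0,0,0,1],[0,0,0,0,0,0,1],[0,0,0,0,0,0,1],[0,0,0,0,0,0,1],[0,0,0,0,0,0,1]]
  ]
}}

```text
time_s: 69.22
position: [0.3668, 0.1412, 0.2333]
tool_rot: [-179.8, 36.0, 89.6]
contact_force: [-0.2, -0.8, -3.1]
opening: 0.0138
finger_force: 89.1
```

Call:
{"name": "send_rows", "arguments": {
  "commands": [
    [[0,10,0,0,0,0,1],[0,20,0,0,0,0,1],[0,30,0,0,0,0,1],[0,36,0,0,0,0,1],[0,36,0,0,0,0,1]]
  ]
}}

```text
time_s: 69.85
position: [0.3666, 0.1388, 0.2335]
tool_rot: [-179.9, 0.1, 89.3]
contact_force: [-0.5, -0.5, -3.4]
opening: 0.0135
finger_force: 89.1
```

Call:
{"name": "send_rows", "arguments": {
  "commands": [
    [[0,0,0,0,0,0,1],[0,0,0,0,0,0,1],[0,0,0,0,0,0,1],[0,0,0,0,0,0,1],[0,0,0,0,0,0,1]]
  ]
}}

```text
time_s: 70.47
position: [0.3668, 0.1414, 0.2333]
tool_rot: [-179.9, 0.1, 89.6]
contact_force: [0.0, -0.6, -2.8]
opening: 0.0137
finger_force: 89.1
```

```bash
python3 rm.py; python3 go.py .368 .3308 .23 89.5 .507 -.366 .2 83.7
```

```text
std [0.03  0.023 0.032 0.25  0.415 0.236] mean M [-0.049 -0.006 -0.   ] F [-0.13  0.17 -3.36] jt [-5.5000e-02 -3.5061e+01 -1.3400e+00 -3.0778e+01 -1.5000e-02 -2.0000e-03
 -2.0000e-03] [0.032 0.017 0.012 0.002 0.    0.001 0.002]
moment about logger y [-0.028 -0.064  0.009 -0.091 -0.083 -0.039 -0.055 -0.038]
t 70.875 pos [0.3668 0.1412 0.2334] rot [-179.9    0.    89.5] F [-0.1 -0.2 -2.9] M [-0.038 -0.045 -0.004] op 0.0141 ff 89.1
(array([-0.1,  0. ,  0. ]), array([189.6,  -0.4,   3.2]))
(array([-0.1,  0.1,  5.8]), array([-506. ,  144.5,   33.4]))
```

0.039 → −0.049: unit 3 rattles, so a hold well over 1 s is needed, and units 1 and 2 must be retested too. Take this one to the tray.

Call:
{"name": "send_rows", "arguments": {
  "commands": [
    [[0,0,0,-40,12,0,1],[0,0,0,-95,27,0,1],[0,0,0,-150,43,10,1],[0,0,0,-205,59,20,1],[0,0,0,-260,74,30,1]]
  ]
}}

```text
time_s: 71.5
position: [0.4391, -0.1213, 0.2033]
tool_rot: [-179.9, 0.1, 89.5]
contact_force: [1.5, -0.1, -3.0]
opening: 0.014
finger_force: 89.0
```

Call:
{"name": "send_rows", "arguments": {
  "commands": [
    [[0,0,1,-55,16,0,1],[0,0,2,-110,31,0,1],[0,0,4,-165,47,0,1],[0,0,5,-215,61,0,1],[0,0,5.8,-246,70,0,1]]
  ]
}}

```text
time_s: 72.12
position: [0.5064, -0.3692, 0.2029]
tool_rot: [-179.9, 0.1, 83.6]
contact_force: [-1.4, 0.7, -3.8]
opening: 0.0135
finger_force: 89.1
```

Call:
{"name": "send_rows", "arguments": {
  "commands": [
    [[0,0,0,0,0,40,1],[0,0,0,0,0,60,1],[0,0,0,0,0,60,1],[0,0,0,0,0,60,1],[0,0,0,0,0,60,1]]
  ]
}}

```text
time_s: 72.75
position: [0.5072, -0.3664, 0.1448]
tool_rot: [-180.0, 0.1, 83.7]
contact_force: [0.8, -0.3, -2.8]
opening: 0.0137
finger_force: 89.0
```

```bash
python3 go.py .507 -.366 .048 83.7; python3 -c "
from h import *
units(cam('top'))"
```

```text
t 72.75 pos [ 0.5072 -0.3664  0.1448] rot [-1.80e+02  1.00e-01  8.37e+01] F [ 0.8 -0.3 -2.8] M [ 0.007 -0.015  0.055] op 0.0137 ff 89.0
(array([-0. ,  0.1,  0. ]), array([ 0.5, -0.2, 96.8]))
unit px [306.6 302.6] p [0.4258 0.0634] yaw 90.8 ribyaw 88.5 L [0.117 0.049] casectr [0.4235 0.0609] 75
```

Call:
{"name": "send_rows", "arguments": {
  "commands": [
    [[0,0,0,0,0,30,1],[0,0,0,0,0,70,1],[0,0,0,0,0,88,1],[0,0,0,0,0,94,1],[0,0,0,0,0,96,1]]
  ]
}}

```text
time_s: 73.42
position: [0.5065, -0.3661, 0.049]
tool_rot: [-179.9, 0.1, 83.7]
contact_force: [-6.1, 4.9, 16.7]
opening: 0.0138
finger_force: 91.6
```

Call:
{"name": "send_rows", "arguments": {
  "commands": [
    [[0,0,0,0,0,0.5,1],[0,0,0,0,0,0.5,1],[0,0,0,0,0,0.5,0.62],[0,0,0,0,0,0.5,0.62],[0,0,0,0,0,0.5,0.62]]
  ]
}}

```text
time_s: 74.05
position: [0.5067, -0.3664, 0.0474]
tool_rot: [-179.9, 0.1, 83.7]
contact_force: [0.7, 0.3, -0.2]
opening: 0.0325
finger_force: 0.0
```

Call:
{"name": "send_rows", "arguments": {
  "commands": [
    [[0,0,0,0,0,-15,0.62],[0,0,0,0,0,-50,0.6],[0,0,0,0,0,-90,0.6],[0,0,0,0,0,-140,0.6],[0,0,0,0,0,-140,0.6]]
  ]
}}

```text
time_s: 74.68
position: [0.509, -0.3674, 0.1925]
tool_rot: [179.7, 0.3, 83.7]
contact_force: [0.3, -0.2, -1.1]
opening: 0.0343
finger_force: 0.0
```

Call:
{"name": "send_rows", "arguments": {
  "commands": [
    [[0,0,0,40,-8,0,0.6],[0,0,0,98,-19,0,0.6],[0,0,0,156,-30,0,0.6],[0,0,0,213,-41,0,0.6],[0,0,0,270,-52,0,0.6]]
  ]
}}

```text
time_s: 75.3
position: [0.4839, -0.0901, 0.187]
tool_rot: [-179.9, 0.1, 83.7]
contact_force: [1.4, 0.7, -0.4]
opening: 0.034
finger_force: 0.0
```

Call:
{"name": "send_rows", "arguments": {
  "commands": [
    [[0,0,0,58,-11,0,0.6],[0,0,0,116,-22,0,0.6],[0,0,0,174,-33,0,0.6],[0,0,0,232,-44,0,0.6],[0,0,0,290,-55,0,0.6]]
  ]
}}

```text
time_s: 75.92
position: [0.4609, 0.2041, 0.1869]
tool_rot: [-179.9, 0.1, 83.7]
contact_force: [1.5, 0.3, -0.2]
opening: 0.0345
finger_force: 0.0
```

Call:
{"name": "send_rows", "arguments": {
  "commands": [
    [[0,0,-2,50,-9,0,0.6],[0,0,-4,95,-18,0,0.6],[0,0,-5.8,126,-24,0,0.6],[0,0,-5.8,126,-24,0,0.6],[0,0,-5.8,126,-24,0,0.6]]
  ]
}}

```text
time_s: 76.55
position: [0.4513, 0.3293, 0.1863]
tool_rot: [-179.9, 0.1, 89.5]
contact_force: [0.4, -0.6, -0.0]
opening: 0.0343
finger_force: 0.0
```

Call:
{"name": "send_rows", "arguments": {
  "commands": [
    [[0,0,0,0,0,0,0.6],[0,0,0,0,0,0,0.6],[0,0,0,0,0,0,0.6],[0,0,0,0,0,0,0.6],[0,0,0,0,0,0,0.6]]
  ]
}}

```text
time_s: 77.18
position: [0.4513, 0.3302, 0.1865]
tool_rot: [-179.9, 0.0, 89.5]
contact_force: [-0.1, 0.1, -0.5]
opening: 0.034
finger_force: 0.0
```

```bash
python3 go.py .4517 .3306 .0465 89.5; python3 -c "
from h import *
c=cam('top'); cv2.imwrite('pics/t5.png',cv2.resize(c['img'][190:350,430:590,::-1],(480,480)))
units(c)"
```

```text
t 77.175 pos [0.4513 0.3302 0.1865] rot [-179.9    0.    89.5] F [-0.1  0.1 -0.5] M [ 0.031 -0.003  0.026] op 0.034 ff 0.0
(array([-0.1,  0. ,  0. ]), array([  0.5,   0.7, 140. ]))
unit px [306.8 302.8] p [0.4255 0.0631] yaw 90.8 ribyaw 89.8 L [0.117 0.049] casectr [0.4235 0.0609] 68
```

View pics/t5.png

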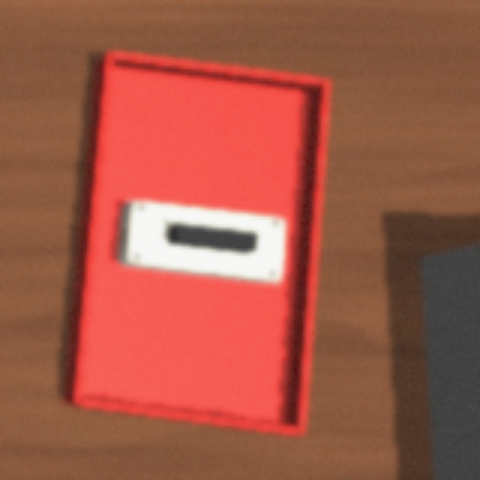

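Tray shows unit 3 lying flat in the middle (crop 205,240). Now retest unit 2 from the mid slot.

Call:
{"name": "send_rows", "arguments": {
  "commands": [
    [[0,0,0,0,0.5,45,0.6],[0,0,0,0,0.5,95,0.6],[0,0,0,0,0.5,125,0.6],[0,0,0,0,0.5,140,0.6],[0,0,0,0,0.5,140,0.6]]
  ]
}}

```text
time_s: 77.85
position: [0.4512, 0.3301, 0.0461]
tool_rot: [-179.8, 0.1, 89.5]
contact_force: [0.3, 0.3, 0.3]
opening: 0.0339
finger_force: 0.0
```

Call:
{"name": "send_rows", "arguments": {
  "commands": [
    [[0,0,0,0,0,0,1],[0,0,0,0,0,0,1],[0,0,0,0,0,0,1],[0,0,0,0,0,0,1],[0,0,0,0,0,0,1]]
  ]
}}

```text
time_s: 78.47
position: [0.4521, 0.3309, 0.0481]
tool_rot: [-180.0, -0.0, 89.5]
contact_force: [-1.9, -0.4, 6.3]
opening: 0.0139
finger_force: 89.4
```

Call:
{"name": "send_rows", "arguments": {
  "commands": [
    [[0,0,0,0,0,-25,1],[0,0,0,0,0,-60,1],[0,0,0,0,0,-105,1],[0,0,0,0,0,-150,1],[0,0,0,0,0,-185,1]]
  ]
}}

```text
time_s: 79.1
position: [0.4519, 0.3303, 0.234]
tool_rot: [-180.0, -0.0, 89.5]
contact_force: [1.1, 0.2, -3.5]
opening: 0.014
finger_force: 88.6
```

Call:
{"name": "send_rows", "arguments": {
  "commands": [
    [[0,0,0,-30,0,0,1],[0,0,0,-80,0,0,1],[0,0,0,-130,0,0,1],[0,0,0,-175,0,0,1],[0,0,0,-190,0,0,1]]
  ]
}}

```text
time_s: 79.72
position: [0.4501, 0.1369, 0.232]
tool_rot: [-179.9, 0.1, 89.3]
contact_force: [0.0, 0.7, -3.2]
opening: 0.0137
finger_force: 88.5
```

Call:
{"name": "send_rows", "arguments": {
  "commands": [
    [[0,10,0,0,0,0,1],[0,20,0,0,0,0,1],[0,30,0,0,0,0,1],[0,36,0,0,0,0,1],[0,36,0,0,0,0,1]]
  ]
}}

```text
time_s: 80.35
position: [0.4504, 0.1385, 0.2308]
tool_rot: [-179.7, -35.9, 89.1]
contact_force: [0.3, -0.7, -4.2]
opening: 0.0141
finger_force: 88.8
```

Call:
{"name": "send_rows", "arguments": {
  "commands": [
    [[0,0,0,0,0,0,1],[0,0,0,0,0,0,1],[0,0,0,0,0,0,1],[0,0,0,0,0,0,1],[0,0,0,0,0,0,1]]
  ]
}}

```text
time_s: 80.97
position: [0.4503, 0.1405, 0.2317]
tool_rot: [-179.9, -35.9, 89.5]
contact_force: [0.2, 0.0, -3.8]
opening: 0.0141
finger_force: 88.8
```

Call:
{"name": "send_rows", "arguments": {
  "commands": [
    [[0,0,0,0,0,0,1],[0,0,0,0,0,0,1],[0,0,0,0,0,0,1],[0,0,0,0,0,0,1],[0,0,0,0,0,0,1]]
  ]
}}

```text
time_s: 81.6
position: [0.4503, 0.1403, 0.2317]
tool_rot: [-179.8, -36.0, 89.4]
contact_force: [0.7, 0.2, -2.9]
opening: 0.0144
finger_force: 88.8
```

Call:
{"name": "send_rows", "arguments": {
  "commands": [
    [[0,-10,0,0,0,0,1],[0,-20,0,0,0,0,1],[0,-30,0,0,0,0,1],[0,-36,0,0,0,0,1],[0,-36,0,0,0,0,1]]
  ]
}}

```text
time_s: 82.22
position: [0.4497, 0.143, 0.2317]
tool_rot: [-179.8, -0.0, 89.8]
contact_force: [-0.8, 0.4, -3.5]
opening: 0.0141
finger_force: 88.7
```

Call:
{"name": "send_rows", "arguments": {
  "commands": [
    [[0,0,0,0,0,0,1],[0,0,0,0,0,0,1],[0,0,0,0,0,0,1],[0,0,0,0,0,0,1],[0,0,0,0,0,0,1]]
  ]
}}

```text
time_s: 82.85
position: [0.4503, 0.1401, 0.2317]
tool_rot: [-179.9, 0.0, 89.5]
contact_force: [-0.9, -0.2, -3.9]
opening: 0.014
finger_force: 88.7
```

```bash
sed -i 's/range(8)/range(4)/' rm.py; python3 rm.py
```

```text
std [0.016 0.019 0.017 0.471 0.489 0.749] mean M [ 0.059 -0.027  0.016] F [-0.31  0.36 -3.53] jt [ 1.1100e-01 -4.7796e+01 -2.1000e+00 -3.1153e+01  5.2000e-02  4.5000e-02
  4.0000e-03] [0.026 0.001 0.011 0.005 0.    0.    0.001]
moment about logger y [0.054 0.061 0.084 0.04 ]
```

Call:
{"name": "send_rows", "arguments": {
  "commands": [
    [[0,-10,0,0,0,0,1],[0,-20,0,0,0,0,1],[0,-30,0,0,0,0,1],[0,-36,0,0,0,0,1],[0,-36,0,0,0,0,1]]
  ]
}}

```text
time_s: 83.68
position: [0.4498, 0.1425, 0.2301]
tool_rot: [-179.7, 36.0, 90.0]
contact_force: [0.2, 0.4, -3.7]
opening: 0.0139
finger_force: 89.0
```

Call:
{"name": "send_rows", "arguments": {
  "commands": [
    [[0,0,0,0,0,0,1],[0,0,0,0,0,0,1],[0,0,0,0,0,0,1],[0,0,0,0,0,0,1],[0,0,0,0,0,0,1]]
  ]
}}

```text
time_s: 84.3
position: [0.4504, 0.1401, 0.2318]
tool_rot: [-179.9, 36.0, 89.6]
contact_force: [0.2, 0.2, -3.4]
opening: 0.0141
finger_force: 89.0
```

Call:
{"name": "send_rows", "arguments": {
  "commands": [
    [[0,0,0,0,0,0,1],[0,0,0,0,0,0,1],[0,0,0,0,0,0,1],[0,0,0,0,0,0,1],[0,0,0,0,0,0,1]]
  ]
}}

```text
time_s: 84.92
position: [0.4503, 0.1403, 0.2316]
tool_rot: [-179.8, 36.0, 89.6]
contact_force: [0.3, -0.0, -4.1]
opening: 0.014
finger_force: 89.0
```

Call:
{"name": "send_rows", "arguments": {
  "commands": [
    [[0,10,0,0,0,0,1],[0,20,0,0,0,0,1],[0,30,0,0,0,0,1],[0,36,0,0,0,0,1],[0,36,0,0,0,0,1]]
  ]
}}

```text
time_s: 85.55
position: [0.4503, 0.1374, 0.2319]
tool_rot: [-179.9, 0.2, 89.2]
contact_force: [0.6, 0.5, -4.1]
opening: 0.014
finger_force: 88.9
```

Call:
{"name": "send_rows", "arguments": {
  "commands": [
    [[0,0,0,0,0,0,1],[0,0,0,0,0,0,1],[0,0,0,0,0,0,1],[0,0,0,0,0,0,1],[0,0,0,0,0,0,1]]
  ]
}}

```text
time_s: 86.18
position: [0.4503, 0.1405, 0.2316]
tool_rot: [-179.9, 0.1, 89.6]
contact_force: [0.5, -0.3, -3.0]
opening: 0.0138
finger_force: 88.9
```

```bash
python3 rm.py; python3 go.py .451 .3305 .23 89.5 .590 -.376 .2 83.7
```

```text
std [0.04  0.014 0.026 0.623 0.536 0.962] mean M [-0.037  0.004 -0.021] F [-0.13 -0.13 -2.93] jt [-1.0700e-01 -4.7689e+01 -2.4020e+00 -3.1209e+01 -1.8000e-02  1.0000e-03
 -3.0000e-03] [0.025 0.007 0.01  0.001 0.    0.001 0.001]
moment about logger y [-0.047  0.03  -0.066 -0.067]
t 86.375 pos [0.4503 0.1402 0.2317] rot [-179.9    0.    89.5] F [-1.  -0.8 -3.6] M [-0.067 -0.007 -0.062] op 0.0143 ff 88.9
(array([-0.1,  0. ,  0. ]), array([190.3,  -0.9,   1.5]))
(array([-0.1,  0.1,  5.8]), array([-515. ,  144.1,   31.8]))
```

0.059 → −0.037: unit 2 rattles as well. Tray, far slot; then go back for unit 1.

Call:
{"name": "send_rows", "arguments": {
  "commands": [
    [[0,0,0,-40,12,0,1],[0,0,0,-95,27,0,1],[0,0,0,-150,42,10,1],[0,0,0,-205,58,20,1],[0,0,0,-260,73,30,1]]
  ]
}}

```text
time_s: 87.0
position: [0.5216, -0.1222, 0.2016]
tool_rot: [-179.9, 0.0, 89.5]
contact_force: [0.8, 0.7, -3.2]
opening: 0.014
finger_force: 88.9
```

Call:
{"name": "send_rows", "arguments": {
  "commands": [
    [[0,0,1,-55,16,0,1],[0,0,2,-110,31,0,1],[0,0,4,-165,47,0,1],[0,0,5,-220,61,0,1],[0,0,5.8,-255,71,0,1]]
  ]
}}

```text
time_s: 87.62
position: [0.5894, -0.3796, 0.2012]
tool_rot: [-179.8, 0.1, 83.5]
contact_force: [0.7, 0.8, -3.9]
opening: 0.014
finger_force: 88.9
```

Call:
{"name": "send_rows", "arguments": {
  "commands": [
    [[0,0,0,0,0,40,1],[0,0,0,0,0,60,1],[0,0,0,0,0,60,1],[0,0,0,0,0,60,1],[0,0,0,0,0,60,1]]
  ]
}}

```text
time_s: 88.25
position: [0.5906, -0.3763, 0.1433]
tool_rot: [180.0, 0.1, 83.7]
contact_force: [-0.8, -0.2, -3.1]
opening: 0.0139
finger_force: 88.8
```

```bash
python3 go.py .590 -.376 .048 83.7
```

```text
t 88.25 pos [ 0.5906 -0.3763  0.1433] rot [1.80e+02 1.00e-01 8.37e+01] F [-0.8 -0.2 -3.1] M [-0.043 -0.038  0.002] op 0.0139 ff 88.8
(array([0. , 0.1, 0. ]), array([ 0.4, -0.7, 95.3]))
```

Call:
{"name": "send_rows", "arguments": {
  "commands": [
    [[0,0,0,0,0,30,1],[0,0,0,0,0,70,1],[0,0,0,0,0,88,1],[0,0,0,0,0,93,1],[0,0,0,0,0,95,1]]
  ]
}}

```text
time_s: 88.88
position: [0.5904, -0.3764, 0.0482]
tool_rot: [-180.0, 0.1, 83.7]
contact_force: [-5.1, 3.1, 8.7]
opening: 0.0137
finger_force: 90.7
```

Call:
{"name": "send_rows", "arguments": {
  "commands": [
    [[0,0,0,0,0,0.5,1],[0,0,0,0,0,0.5,1],[0,0,0,0,0,0.5,0.62],[0,0,0,0,0,0.5,0.62],[0,0,0,0,0,0.5,0.62]]
  ]
}}

```text
time_s: 89.5
position: [0.5899, -0.3762, 0.0464]
tool_rot: [-179.9, 0.1, 83.7]
contact_force: [-0.3, -1.0, -0.3]
opening: 0.0322
finger_force: 0.0
```

Call:
{"name": "send_rows", "arguments": {
  "commands": [
    [[0,0,0,0,0,-15,0.62],[0,0,0,0,0,-50,0.6],[0,0,0,0,0,-90,0.6],[0,0,0,0,0,-140,0.6],[0,0,0,0,0,-140,0.6]]
  ]
}}

```text
time_s: 90.12
position: [0.5925, -0.3773, 0.1925]
tool_rot: [179.6, 0.3, 83.7]
contact_force: [-0.3, 0.1, -0.7]
opening: 0.0343
finger_force: 0.0
```

Call:
{"name": "send_rows", "arguments": {
  "commands": [
    [[0,0,0,40,-8,0,0.6],[0,0,0,98,-19,0,0.6],[0,0,0,156,-30,0,0.6],[0,0,0,213,-41,0,0.6],[0,0,0,270,-52,0,0.6]]
  ]
}}

```text
time_s: 90.75
position: [0.5673, -0.1, 0.1863]
tool_rot: [-179.9, 0.1, 83.7]
contact_force: [1.0, 1.8, 0.2]
opening: 0.0343
finger_force: 0.0
```

Call:
{"name": "send_rows", "arguments": {
  "commands": [
    [[0,0,0,58,-11,0,0.6],[0,0,0,116,-22,0,0.6],[0,0,0,174,-33,0,0.6],[0,0,0,232,-44,0,0.6],[0,0,0,290,-55,0,0.6]]
  ]
}}

```text
time_s: 91.38
position: [0.5444, 0.1941, 0.1862]
tool_rot: [-179.9, 0.1, 83.7]
contact_force: [-0.1, 0.7, -0.1]
opening: 0.0343
finger_force: 0.0
```

Call:
{"name": "send_rows", "arguments": {
  "commands": [
    [[0,0,-2,50,-9,0,0.6],[0,0,-4,95,-18,0,0.6],[0,0,-5.8,136,-26,0,0.6],[0,0,-5.8,136,-26,0,0.6],[0,0,-5.8,136,-26,0,0.6]]
  ]
}}

```text
time_s: 92.0
position: [0.5338, 0.3297, 0.1857]
tool_rot: [-179.9, 0.1, 89.5]
contact_force: [-0.1, -0.6, -0.9]
opening: 0.0343
finger_force: 0.0
```

Call:
{"name": "send_rows", "arguments": {
  "commands": [
    [[0,0,0,0,0,0,0.6],[0,0,0,0,0,0,0.6],[0,0,0,0,0,0,0.6],[0,0,0,0,0,0,0.6],[0,0,0,0,0,0,0.6]]
  ]
}}

```text
time_s: 92.62
position: [0.5338, 0.3304, 0.1858]
tool_rot: [-179.9, 0.0, 89.5]
contact_force: [-0.5, 0.2, 0.7]
opening: 0.0342
finger_force: 0.0
```

```bash
python3 go.py .534 .3302 .0465 89.4; python3 -c "
from h import *
c=cam('top'); units(c); units(c,430,570,190,350)"
```

```text
t 92.625 pos [0.5338 0.3304 0.1858] rot [-179.9    0.    89.5] F [-0.5  0.2  0.7] M [0.051 0.031 0.042] op 0.0342 ff 0.0
(array([-0.1,  0. ,  0.1]), array([-1.000e-01,  5.000e-01,  1.393e+02]))
unit px [306.1 302.6] p [0.4258 0.0647] yaw 90.8 ribyaw 89.3 L [0.117 0.049] casectr [0.4235 0.0609] 63
unit px [502.7 232.3] p [ 0.5898 -0.377 ] yaw 83.7 ribyaw 84.2 L [0.05  0.118] casectr [ 0.5884 -0.3764] 122
unit px [500.  269.1] p [ 0.5062 -0.3678] yaw 83.7 ribyaw 83.7 L [0.049 0.117] casectr [ 0.5054 -0.3671] 107
```

Both rattlers sit in the tray as intended. Now the retest of unit 1.

Call:
{"name": "send_rows", "arguments": {
  "commands": [
    [[0,0,0,0,0,45,0.6],[0,0,0,0,0,95,0.6],[0,0,0,0,0,125,0.6],[0,0,0,0,0,139,0.6],[0,0,0,0,0,139,0.6]]
  ]
}}

```text
time_s: 93.3
position: [0.5333, 0.3303, 0.0465]
tool_rot: [-179.8, 0.1, 89.5]
contact_force: [0.3, 0.0, -0.1]
opening: 0.0346
finger_force: 0.0
```

Call:
{"name": "send_rows", "arguments": {
  "commands": [
    [[0,0,0,0,0,0,1],[0,0,0,0,0,0,1],[0,0,0,0,0,0,1],[0,0,0,0,0,0,1],[0,0,0,0,0,0,1]]
  ]
}}

```text
time_s: 93.92
position: [0.5346, 0.3311, 0.0485]
tool_rot: [180.0, -0.1, 89.5]
contact_force: [0.4, 0.2, 7.8]
opening: 0.014
finger_force: 90.0
```

Call:
{"name": "send_rows", "arguments": {
  "commands": [
    [[0,0,0,0,0,-25,1],[0,0,0,0,0,-60,1],[0,0,0,0,0,-105,1],[0,0,0,0,0,-150,1],[0,0,0,0,0,-185,1]]
  ]
}}

```text
time_s: 94.55
position: [0.5338, 0.3304, 0.2339]
tool_rot: [-179.9, 0.0, 89.5]
contact_force: [1.3, 0.6, -3.9]
opening: 0.0139
finger_force: 88.7
```

Call:
{"name": "send_rows", "arguments": {
  "commands": [
    [[0,0,0,-30,0,0,1],[0,0,0,-80,0,0,1],[0,0,0,-130,0,0,1],[0,0,0,-175,0,0,1],[0,0,0,-190,0,0,1]]
  ]
}}

```text
time_s: 95.18
position: [0.5321, 0.1366, 0.232]
tool_rot: [-179.9, 0.2, 89.3]
contact_force: [0.1, -0.9, -2.7]
opening: 0.0137
finger_force: 88.7
```

Call:
{"name": "send_rows", "arguments": {
  "commands": [
    [[0,10,0,0,0,0,1],[0,20,0,0,0,0,1],[0,30,0,0,0,0,1],[0,36,0,0,0,0,1],[0,36,0,0,0,0,1]]
  ]
}}

```text
time_s: 95.8
position: [0.5323, 0.1382, 0.2306]
tool_rot: [-179.6, -35.9, 89.1]
contact_force: [-0.1, -0.4, -2.1]
opening: 0.0141
finger_force: 88.7
```

Call:
{"name": "send_rows", "arguments": {
  "commands": [
    [[0,0,0,0,0,0,1],[0,0,0,0,0,0,1],[0,0,0,0,0,0,1],[0,0,0,0,0,0,1],[0,0,0,0,0,0,1]]
  ]
}}

```text
time_s: 96.42
position: [0.5323, 0.1407, 0.2321]
tool_rot: [-179.9, -35.9, 89.5]
contact_force: [0.1, -0.5, -3.4]
opening: 0.0139
finger_force: 88.7
```

Call:
{"name": "send_rows", "arguments": {
  "commands": [
    [[0,0,0,0,0,0,1],[0,0,0,0,0,0,1],[0,0,0,0,0,0,1],[0,0,0,0,0,0,1],[0,0,0,0,0,0,1]]
  ]
}}

```text
time_s: 97.05
position: [0.5323, 0.1405, 0.232]
tool_rot: [-179.8, -36.0, 89.4]
contact_force: [0.4, -0.2, -2.4]
opening: 0.014
finger_force: 88.7
```

Call:
{"name": "send_rows", "arguments": {
  "commands": [
    [[0,-10,0,0,0,0,1],[0,-20,0,0,0,0,1],[0,-30,0,0,0,0,1],[0,-36,0,0,0,0,1],[0,-36,0,0,0,0,1]]
  ]
}}

```text
time_s: 97.68
position: [0.5316, 0.144, 0.2321]
tool_rot: [-179.9, -0.1, 89.9]
contact_force: [-0.2, -0.5, -3.2]
opening: 0.0141
finger_force: 88.7
```

Call:
{"name": "send_rows", "arguments": {
  "commands": [
    [[0,0,0,0,0,0,1],[0,0,0,0,0,0,1],[0,0,0,0,0,0,1],[0,0,0,0,0,0,1],[0,0,0,0,0,0,1]]
  ]
}}

```text
time_s: 98.3
position: [0.5324, 0.1402, 0.232]
tool_rot: [-179.9, 0.0, 89.5]
contact_force: [0.4, 0.0, -2.5]
opening: 0.0143
finger_force: 88.7
```

```bash
python3 rm.py
```

```text
std [0.011 0.023 0.016 0.619 0.078 0.387] mean M [ 0.074 -0.011  0.015] F [-0.25  0.1  -3.96] jt [ 1.3700e-01 -5.9214e+01 -2.2680e+00 -3.1917e+01  6.0000e-02  4.4000e-02
  3.0000e-03] [0.033 0.002 0.012 0.004 0.    0.    0.001]
moment about logger y [0.081 0.055 0.078 0.081]
```

Call:
{"name": "send_rows", "arguments": {
  "commands": [
    [[0,-10,0,0,0,0,1],[0,-20,0,0,0,0,1],[0,-30,0,0,0,0,1],[0,-36,0,0,0,0,1],[0,-36,0,0,0,0,1]]
  ]
}}

```text
time_s: 99.12
position: [0.5316, 0.1432, 0.2302]
tool_rot: [-179.6, 36.0, 90.0]
contact_force: [-0.9, -0.1, -3.4]
opening: 0.0135
finger_force: 88.9
```

Call:
{"name": "send_rows", "arguments": {
  "commands": [
    [[0,0,0,0,0,0,1],[0,0,0,0,0,0,1],[0,0,0,0,0,0,1],[0,0,0,0,0,0,1],[0,0,0,0,0,0,1]]
  ]
}}

```text
time_s: 99.75
position: [0.5324, 0.1403, 0.2321]
tool_rot: [-179.9, 36.0, 89.6]
contact_force: [0.3, -0.3, -2.8]
opening: 0.014
finger_force: 88.9
```

Call:
{"name": "send_rows", "arguments": {
  "commands": [
    [[0,0,0,0,0,0,1],[0,0,0,0,0,0,1],[0,0,0,0,0,0,1],[0,0,0,0,0,0,1],[0,0,0,0,0,0,1]]
  ]
}}

```text
time_s: 100.38
position: [0.5323, 0.1405, 0.232]
tool_rot: [-179.8, 36.0, 89.6]
contact_force: [-0.1, 0.1, -3.3]
opening: 0.0142
finger_force: 88.9
```

Call:
{"name": "send_rows", "arguments": {
  "commands": [
    [[0,10,0,0,0,0,1],[0,20,0,0,0,0,1],[0,30,0,0,0,0,1],[0,36,0,0,0,0,1],[0,36,0,0,0,0,1]]
  ]
}}

```text
time_s: 101.0
position: [0.5326, 0.1371, 0.2323]
tool_rot: [-179.9, 0.2, 89.2]
contact_force: [-0.2, 0.4, -3.6]
opening: 0.0142
finger_force: 88.9
```

Call:
{"name": "send_rows", "arguments": {
  "commands": [
    [[0,0,0,0,0,0,1],[0,0,0,0,0,0,1],[0,0,0,0,0,0,1],[0,0,0,0,0,0,1],[0,0,0,0,0,0,1]]
  ]
}}

```text
time_s: 101.62
position: [0.5323, 0.1407, 0.2319]
tool_rot: [-179.9, 0.1, 89.6]
contact_force: [0.1, 0.1, -3.4]
opening: 0.0142
finger_force: 88.9
```

```bash
python3 rm.py; python3 go.py .534 .3302 .23 89.4
```

```text
std [0.03  0.032 0.011 0.357 0.636 0.544] mean M [-0.018  0.01   0.038] F [-0.09  0.25 -3.35] jt [-1.2600e-01 -5.9178e+01 -2.5380e+00 -3.1958e+01 -1.5000e-02  5.0000e-03
 -3.0000e-03] [0.03  0.008 0.012 0.    0.001 0.001 0.001]
moment about logger y [-0.021 -0.051  0.03  -0.032]
t 101.825 pos [0.5324 0.1404 0.232 ] rot [-179.9    0.    89.5] F [-0.6  0.9 -2.7] M [-0.031  0.056  0.033] op 0.0139 ff 88.9
(array([-0.1,  0. ,  0.1]), array([1.898e+02, 1.000e-01, 1.800e+00]))
```

0.074 → −0.018: unit 1 rattles too. Tray, near slot.

Call:
{"name": "send_rows", "arguments": {
  "commands": [
    [[0,0,0,-40,-8,0,1],[0,0,0,-95,-20,0,1],[0,0,0,-150,-31,10,1],[0,0,0,-205,-43,20,1],[0,0,0,-260,-54,30,1]]
  ]
}}

```text
time_s: 102.45
position: [0.4757, -0.1209, 0.2024]
tool_rot: [-179.9, 0.1, 89.5]
contact_force: [0.8, -1.3, -3.0]
opening: 0.014
finger_force: 88.9
```

Call:
{"name": "send_rows", "arguments": {
  "commands": [
    [[0,0,1,-55,-12,0,1],[0,0,2,-110,-23,0,1],[0,0,4,-165,-35,0,1],[0,0,5,-215,-45,0,1],[0,0,5.8,-238,-50,0,1]]
  ]
}}

```text
time_s: 103.08
position: [0.4227, -0.3601, 0.2026]
tool_rot: [-179.9, 0.1, 83.5]
contact_force: [-0.8, 0.8, -2.7]
opening: 0.0137
finger_force: 88.9
```

Call:
{"name": "send_rows", "arguments": {
  "commands": [
    [[0,0,0,0,0,40,1],[0,0,0,0,0,60,1],[0,0,0,0,0,60,1],[0,0,0,0,0,60,1],[0,0,0,0,0,60,1]]
  ]
}}

```text
time_s: 103.7
position: [0.4248, -0.357, 0.1438]
tool_rot: [-180.0, 0.1, 83.7]
contact_force: [-0.3, -0.0, -3.1]
opening: 0.014
finger_force: 88.8
```

```bash
python3 go.py .4243 -.357 .048 83.7; python3 -c "
from h import *
c=cam('top'); units(c)"
```

```text
t 103.7 pos [ 0.4248 -0.357   0.1438] rot [-1.80e+02  1.00e-01  8.37e+01] F [-0.3 -0.  -3.1] M [-0.042  0.034  0.011] op 0.014 ff 88.8
(array([-0. ,  0.1,  0. ]), array([ 0.1, -0.5, 95.8]))
unit px [306.6 302.6] p [0.4258 0.0634] yaw 90.8 ribyaw 90.5 L [0.117 0.049] casectr [0.4235 0.0609] 81
```

Call:
{"name": "send_rows", "arguments": {
  "commands": [
    [[0,0,0,0,0,30,1],[0,0,0,0,0,70,1],[0,0,0,0,0,88,1],[0,0,0,0,0,93,1],[0,0,0,0,0,95,1]]
  ]
}}

```text
time_s: 104.38
position: [0.4243, -0.357, 0.0484]
tool_rot: [-179.9, 0.1, 83.7]
contact_force: [-5.0, 3.9, 15.8]
opening: 0.014
finger_force: 91.3
```

Call:
{"name": "send_rows", "arguments": {
  "commands": [
    [[0,0,0,0,0,0.5,1],[0,0,0,0,0,0.5,1],[0,0,0,0,0,0.5,0.62],[0,0,0,0,0,0.5,0.62],[0,0,0,0,0,0.5,0.62]]
  ]
}}

```text
time_s: 105.0
position: [0.4241, -0.357, 0.0473]
tool_rot: [-179.9, 0.1, 83.7]
contact_force: [0.4, 0.1, 0.8]
opening: 0.0326
finger_force: 0.0
```

Call:
{"name": "send_rows", "arguments": {
  "commands": [
    [[0,0,0,0,0,-15,0.62],[0,0,0,0,0,-50,0.6],[0,0,0,0,0,-90,0.6],[0,0,0,0,0,-120,0.6],[0,0,0,0,0,-120,0.6]]
  ]
}}

```text
time_s: 105.62
position: [0.4255, -0.3578, 0.1706]
tool_rot: [179.8, 0.2, 83.7]
contact_force: [-0.2, -1.1, -0.5]
opening: 0.0342
finger_force: 0.0
```

Call:
{"name": "send_rows", "arguments": {
  "commands": [
    [[0,0,0,40,-4,0,0.6],[0,0,0,98,-11,0,0.6],[0,0,0,156,-17,0,0.6],[0,0,0,213,-23,0,0.6],[0,0,0,270,-29,0,0.6]]
  ]
}}

```text
time_s: 106.25
position: [0.4242, -0.0833, 0.1669]
tool_rot: [-179.9, 0.1, 83.7]
contact_force: [1.0, 0.5, -0.2]
opening: 0.0344
finger_force: 0.0
```

Call:
{"name": "send_rows", "arguments": {
  "commands": [
    [[0,0,-2,58,-6,0,0.6],[0,0,-4,110,-12,20,0.6],[0,0,-6.3,147,-16,40,0.6],[0,0,-6.3,147,-16,60,0.6],[0,0,-6.3,147,-16,60,0.6]]
  ]
}}

```text
time_s: 106.88
position: [0.4234, 0.0627, 0.1057]
tool_rot: [-179.7, 0.1, 90.1]
contact_force: [-0.6, 0.2, 0.2]
opening: 0.0343
finger_force: 0.0
```

Call:
{"name": "send_rows", "arguments": {
  "commands": [
    [[0,0,0,0,0,0,0.6],[0,0,0,0,0,0,0.6],[0,0,0,0,0,0,0.6],[0,0,0,0,0,0,0.6],[0,0,0,0,0,0,0.6]]
  ]
}}

```text
time_s: 107.5
position: [0.4248, 0.0626, 0.1069]
tool_rot: [-179.9, 0.0, 90.0]
contact_force: [0.6, 0.0, -0.5]
opening: 0.0343
finger_force: 0.0
```

```bash
python3 go.py .4254 .063 .041 90.0; python3 -c "
from h import *
c=cam('top'); units(c,430,570,190,350)
s=cam('side'); cv2.imwrite('pics/s6.png',s['img'][90:430,200:600,::-1])"
```

```text
t 107.5 pos [0.4248 0.0626 0.1069] rot [-179.9    0.    90. ] F [ 0.6  0.  -0.5] M [-0.01   0.021  0.003] op 0.0343 ff 0.0
(array([-0.1,  0. ,  0. ]), array([ 0.4,  0.7, 65.9]))
unit px [502.7 232.2] p [ 0.59  -0.377] yaw 84.1 ribyaw 84.6 L [0.05  0.118] casectr [ 0.5886 -0.3765] 127
unit px [499.9 269.1] p [ 0.5062 -0.3676] yaw 83.7 ribyaw 83.8 L [0.049 0.117] casectr [ 0.5054 -0.367 ] 109
unit px [497.7 305.9] p [ 0.4242 -0.3596] yaw 83.8 ribyaw 84.0 L [0.048 0.118] casectr [ 0.4233 -0.3588] 100
```

View pics/s6.png

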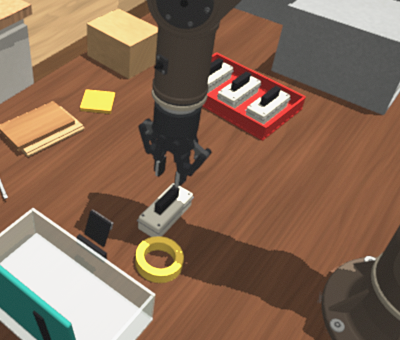

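Three rattlers sit in the tray; the box is empty; the gripper hangs over unit 4 (crop 180,180). Pick it up and retest once more with ≥1.5 s holds.

Call:
{"name": "send_rows", "arguments": {
  "commands": [
    [[0,0,0,0,0.5,25,0.6],[0,0,0,0,0.5,50,0.6],[0,0,0,0,0.5,66,0.6],[0,0,0,0,0.5,66,0.6],[0,0,0,0,0.5,66,0.6]]
  ]
}}

```text
time_s: 108.22
position: [0.4254, 0.0628, 0.0412]
tool_rot: [-179.9, 0.0, 90.0]
contact_force: [-0.1, -0.7, -0.4]
opening: 0.0343
finger_force: 0.0
```

Call:
{"name": "send_rows", "arguments": {
  "commands": [
    [[0,0,0,0,0,0,1],[0,0,0,0,0,0,1],[0,0,0,0,0,0,1],[0,0,0,0,0,0,1],[0,0,0,0,0,0,1]]
  ]
}}

```text
time_s: 108.85
position: [0.4258, 0.0628, 0.0417]
tool_rot: [-180.0, 0.0, 90.0]
contact_force: [-0.9, 0.4, 6.5]
opening: 0.0141
finger_force: 88.1
```

Call:
{"name": "send_rows", "arguments": {
  "commands": [
    [[0,0,0,0,0,-25,1],[0,0,0,0,0,-60,1],[0,0,0,0,0,-105,1],[0,0,0,0,0,-150,1],[0,0,0,0,0,-185,1]]
  ]
}}

```text
time_s: 109.48
position: [0.4254, 0.0627, 0.2279]
tool_rot: [-180.0, 0.0, 90.0]
contact_force: [0.0, 0.1, -3.8]
opening: 0.014
finger_force: 89.2
```

Call:
{"name": "send_rows", "arguments": {
  "commands": [
    [[0,10,0,0,0,0,1],[0,20,0,0,0,0,1],[0,30,0,0,0,0,1],[0,36,0,0,0,0,1],[0,36,0,0,0,0,1]]
  ]
}}

```text
time_s: 110.1
position: [0.4252, 0.0608, 0.2248]
tool_rot: [-179.7, -35.9, 89.6]
contact_force: [-0.0, -0.1, -4.6]
opening: 0.0143
finger_force: 89.1
```

Call:
{"name": "send_rows", "arguments": {
  "commands": [
    [[0,0,0,0,0,0,1],[0,0,0,0,0,0,1],[0,0,0,0,0,0,1],[0,0,0,0,0,0,1],[0,0,0,0,0,0,1]]
  ]
}}

```text
time_s: 110.72
position: [0.4255, 0.0629, 0.2259]
tool_rot: [-179.9, -35.9, 90.0]
contact_force: [-0.2, 0.7, -3.1]
opening: 0.0139
finger_force: 89.1
```

Call:
{"name": "send_rows", "arguments": {
  "commands": [
    [[0,0,0,0,0,0,1],[0,0,0,0,0,0,1],[0,0,0,0,0,0,1],[0,0,0,0,0,0,1],[0,0,0,0,0,0,1]]
  ]
}}

```text
time_s: 111.35
position: [0.4255, 0.0628, 0.2258]
tool_rot: [-179.8, -36.0, 89.9]
contact_force: [0.6, 0.1, -2.9]
opening: 0.0142
finger_force: 89.1
```

Call:
{"name": "send_rows", "arguments": {
  "commands": [
    [[0,0,0,0,0,0,1],[0,-10,0,0,0,0,1],[0,-20,0,0,0,0,1],[0,-30,0,0,0,0,1],[0,-36,0,0,0,0,1]]
  ]
}}

```text
time_s: 111.98
position: [0.4257, 0.0643, 0.2267]
tool_rot: [180.0, 0.2, 90.2]
contact_force: [-1.0, -0.1, -4.0]
opening: 0.0139
finger_force: 89.0
```

Call:
{"name": "send_rows", "arguments": {
  "commands": [
    [[0,0,0,0,0,0,1],[0,0,0,0,0,0,1],[0,0,0,0,0,0,1],[0,0,0,0,0,0,1],[0,0,0,0,0,0,1]]
  ]
}}

```text
time_s: 112.6
position: [0.4256, 0.0622, 0.2257]
tool_rot: [-179.9, 0.0, 90.0]
contact_force: [-0.5, 0.4, -2.7]
opening: 0.014
finger_force: 89.0
```

```bash
python3 rm.py
```

```text
std [0.014 0.019 0.03  0.321 0.273 0.394] mean M [ 0.003 -0.004 -0.015] F [ 0.02 -0.41 -3.13] jt [ 1.3000e-01 -4.1944e+01 -8.6900e-01 -3.0517e+01  1.6000e-02  2.2000e-02
  9.0000e-03] [0.012 0.003 0.009 0.006 0.002 0.001 0.003]
moment about logger y [ 0.027 -0.009 -0.    -0.004]
```

Call:
{"name": "send_rows", "arguments": {
  "commands": [
    [[0,-10,0,0,0,0,1],[0,-20,0,0,0,0,1],[0,-30,0,0,0,0,1],[0,-36,0,0,0,0,1],[0,-36,0,0,0,0,1]]
  ]
}}

```text
time_s: 113.42
position: [0.4254, 0.0649, 0.2244]
tool_rot: [-179.7, 36.0, 90.5]
contact_force: [0.5, -0.2, -3.7]
opening: 0.0138
finger_force: 89.1
```

Call:
{"name": "send_rows", "arguments": {
  "commands": [
    [[0,0,0,0,0,0,1],[0,0,0,0,0,0,1],[0,0,0,0,0,0,1],[0,0,0,0,0,0,1],[0,0,0,0,0,0,1]]
  ]
}}

```text
time_s: 114.05
position: [0.4256, 0.0626, 0.2259]
tool_rot: [-179.9, 36.0, 90.1]
contact_force: [-0.5, -0.2, -4.1]
opening: 0.0141
finger_force: 89.1
```

Call:
{"name": "send_rows", "arguments": {
  "commands": [
    [[0,0,0,0,0,0,1],[0,0,0,0,0,0,1],[0,0,0,0,0,0,1],[0,0,0,0,0,0,1],[0,0,0,0,0,0,1]]
  ]
}}

```text
time_s: 114.68
position: [0.4256, 0.0628, 0.2258]
tool_rot: [-179.8, 36.0, 90.1]
contact_force: [-0.8, -1.2, -3.2]
opening: 0.014
finger_force: 89.1
```

Call:
{"name": "send_rows", "arguments": {
  "commands": [
    [[0,0,0,0,0,0,1],[0,10,0,0,0,0,1],[0,20,0,0,0,0,1],[0,30,0,0,0,0,1],[0,36,0,0,0,0,1]]
  ]
}}

```text
time_s: 115.3
position: [0.4256, 0.0613, 0.2265]
tool_rot: [-180.0, -0.1, 89.9]
contact_force: [-0.4, 0.4, -3.8]
opening: 0.0143
finger_force: 89.0
```

Call:
{"name": "send_rows", "arguments": {
  "commands": [
    [[0,0,0,0,0,0,1],[0,0,0,0,0,0,1],[0,0,0,0,0,0,1],[0,0,0,0,0,0,1],[0,0,0,0,0,0,1]]
  ]
}}

```text
time_s: 115.92
position: [0.4255, 0.0633, 0.2256]
tool_rot: [-179.9, 0.1, 90.1]
contact_force: [0.3, 0.1, -3.7]
opening: 0.0138
finger_force: 89.1
```

```bash
python3 rm.py; python3 go.py .451 .3305 .21 89.5
```

```text
std [0.026 0.033 0.014 0.382 0.301 0.384] mean M [ 0.02  -0.029 -0.014] F [-0.01  0.3  -3.58] jt [-1.3100e-01 -4.1903e+01 -1.1300e+00 -3.0544e+01  1.9000e-02  2.3000e-02
 -8.0000e-03] [0.012 0.005 0.01  0.001 0.002 0.001 0.003]
moment about logger y [ 0.005 -0.013  0.053  0.033]
t 116.125 pos [0.4256 0.0629 0.2258] rot [-179.9    0.    90. ] F [ 0.6 -0.2 -3.5] M [ 0.033 -0.017 -0.018] op 0.0139 ff 89.1
(array([-0.1,  0. ,  0.5]), array([267.6,  25.7,  15.5]))
```

0.003 and 0.020, wrist torque unchanged: unit 4 is sound. Into the box's middle.

Call:
{"name": "send_rows", "arguments": {
  "commands": [
    [[0,0,0,40,4,0,1],[0,0,0,95,9,0,1],[0,0,0,150,15,0,1],[0,0,0,205,20,0,1],[0,0,0.5,245,24,0,1]]
  ]
}}

```text
time_s: 116.75
position: [0.4492, 0.3104, 0.2255]
tool_rot: [-179.9, -0.0, 89.6]
contact_force: [1.7, -0.1, -4.0]
opening: 0.0139
finger_force: 89.0
```

Call:
{"name": "send_rows", "arguments": {
  "commands": [
    [[0,0,0,22,2,0,1],[0,0,0,22,2,0,1],[0,0,0,22,2,0,1],[0,0,0,22,2,0,1],[0,0,0,22,2,0,1]]
  ]
}}

```text
time_s: 117.38
position: [0.4519, 0.3288, 0.2257]
tool_rot: [-179.9, 0.1, 89.5]
contact_force: [-0.2, 0.6, -3.1]
opening: 0.014
finger_force: 88.9
```

```bash
python3 go.py .451 .3305 .0475 89.5
```

```text
t 117.375 pos [0.4519 0.3288 0.2257] rot [-1.799e+02  1.000e-01  8.950e+01] F [-0.2  0.6 -3.1] M [-0.036  0.021  0.009] op 0.014 ff 88.9
(array([-0.1,  0.1, -0. ]), array([  1.9,  -0.6, 178.2]))
```

Call:
{"name": "send_rows", "arguments": {
  "commands": [
    [[0,0,0,2,0,50,1],[0,0,0,2,0,105,1],[0,0,0,2,0,150,1],[0,0,0,2,0,172,1],[0,0,0,2,0,177,1]]
  ]
}}

```text
time_s: 118.0
position: [0.4507, 0.3307, 0.0473]
tool_rot: [-179.8, 0.1, 89.5]
contact_force: [0.3, 0.0, -3.2]
opening: 0.0138
finger_force: 88.8
```

Call:
{"name": "send_rows", "arguments": {
  "commands": [
    [[0,0,0,0,0,1,1],[0,0,0,0,0,1.5,1],[0,0,0,0,0,1.5,0.6],[0,0,0,0,0,1.5,0.6],[0,0,0,0,0,1.5,0.6]]
  ]
}}

```text
time_s: 118.62
position: [0.4515, 0.3319, 0.0475]
tool_rot: [-179.9, 0.0, 89.5]
contact_force: [-0.1, -0.7, 0.2]
opening: 0.0343
finger_force: 0.0
```

Call:
{"name": "send_rows", "arguments": {
  "commands": [
    [[0,0,0,0,0,-15,0.6],[0,0,0,0,0,-60,0.6],[0,0,0,0,0,-120,0.6],[0,0,0,0,0,-180,0.6],[0,0,0,0,0,-240,1]]
  ]
}}

```text
time_s: 119.25
position: [0.4513, 0.3317, 0.2903]
tool_rot: [-179.9, -0.0, 89.6]
contact_force: [0.8, 0.7, -0.2]
opening: 0.017
finger_force: 0.0
```

Call:
{"name": "send_rows", "arguments": {
  "commands": [
    [[0,0,0,0,0,-15,1],[0,0,0,40,0,-15,1],[0,0,0,90,0,-15,1],[0,0,0,130,0,-15,1],[0,0,0,150,0,-15,1]]
  ]
}}

```text
time_s: 119.88
position: [0.4516, 0.4839, 0.3013]
tool_rot: [-179.8, 0.1, 89.7]
contact_force: [-0.1, -0.1, -0.8]
opening: 0.0001
finger_force: 0.0
```

Call:
{"name": "send_rows", "arguments": {
  "commands": [
    [[0,0,0,0,0,0,1],[0,0,0,0,0,0,1],[0,0,0,0,0,0,1],[0,0,0,0,0,0,1],[0,0,0,0,0,0,1]]
  ]
}}

```text
time_s: 120.5
position: [0.4532, 0.4814, 0.3021]
tool_rot: [-179.9, 0.0, 89.5]
contact_force: [0.1, 0.1, -0.2]
opening: 0.0002
finger_force: 0.0
```

```bash
python3 go.py .451 .48 .20 89.5; python3 -c "
from h import *
s=cam('side'); cv2.imwrite('pics/lid.png',cv2.resize(s['img'][150:480,60:460,::-1],(600,495)))"
```

```text
t 120.5 pos [0.4532 0.4814 0.3021] rot [-179.9    0.    89.5] F [ 0.1  0.1 -0.2] M [-0.072 -0.019 -0.027] op 0.0002 ff 0.0
(array([-0.1,  0. , -0. ]), array([ -1.4,  -2. , 102.1]))
```

View pics/lid.png

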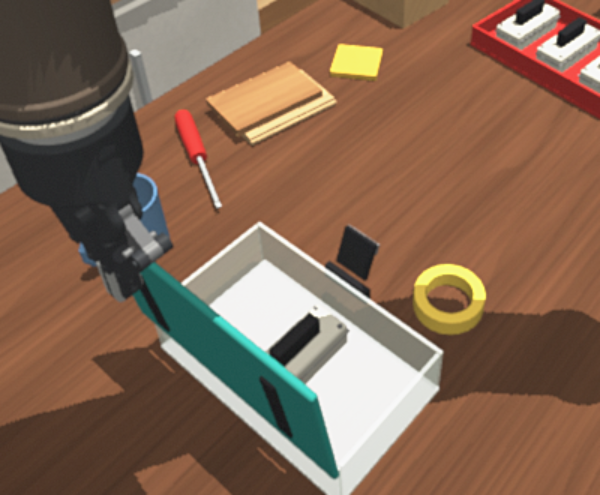

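The sound logger stands alone in the box (crop 310,345), and the gripper is shut behind the lid. Lower behind it and swing it over.

Call:
{"name": "send_rows", "arguments": {
  "commands": [
    [[0,0,0,0,-2,30,1],[0,0,0,0,-2,65,1],[0,0,0,0,-2,95,1],[0,0,0,0,-2,107,1],[0,0,0,0,-2,107,1]]
  ]
}}

```text
time_s: 121.18
position: [0.4507, 0.4816, 0.1947]
tool_rot: [-179.8, 0.1, 89.5]
contact_force: [-0.7, -0.5, 0.1]
opening: -0.0002
finger_force: 0.0
```

Call:
{"name": "send_rows", "arguments": {
  "commands": [
    [[0,0,0,-25,0,0,1],[0,0,0,-50,0,-2,1],[0,0,0,-75,0,-4,1],[0,0,0,-100,0,-6,1],[0,0,0,-125,0,-7,1]]
  ]
}}

```text
time_s: 121.8
position: [0.4504, 0.3575, 0.2041]
tool_rot: [180.0, -0.1, 89.6]
contact_force: [0.7, 1.7, -1.4]
opening: -0.0001
finger_force: 0.7
```

```bash
python3 go.py .451 .3285 .182 89.5; python3 -c "
from h import *
s=cam('side'); cv2.imwrite('pics/lid2.png',cv2.resize(s['img'][200:480,60:400,::-1],(600,494)))"
```

```text
t 121.8 pos [0.4504 0.3575 0.2041] rot [ 1.80e+02 -1.00e-01  8.96e+01] F [ 0.7  1.7 -1.4] M [ 0.348  0.033 -0.001] op -0.0001 ff 0.7
(array([ 0. , -0.1,  0.1]), array([-29. ,   0.8,  22.1]))
```

View pics/lid2.png

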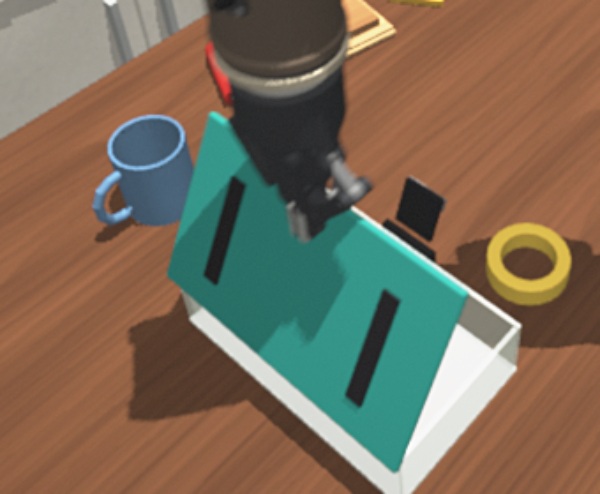

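The lid now leans over the box at roughly 60°, with the fingertip (crop 305,225) near its free edge. Continue the arc.

Call:
{"name": "send_rows", "arguments": {
  "commands": [
    [[0,0,0,-15,0,10,1],[0,0,0,-29,0,22,1],[0,0,0,-42,0,36,1],[0,0,0,-53,0,50,1],[0,0,0,-61,0,65,1]]
  ]
}}

```text
time_s: 122.48
position: [0.449, 0.2949, 0.1359]
tool_rot: [-179.8, 0.1, 89.5]
contact_force: [0.1, 0.2, 1.5]
opening: 0.0003
finger_force: 0.5
```

Call:
{"name": "send_rows", "arguments": {
  "commands": [
    [[0,0,0,-6,0,14,1],[0,0,0,-10,0,27,1],[0,0,0,-12,0,38,1],[0,0,0,-12,0,44,1],[0,0,0,-12,0,47,1]]
  ]
}}

```text
time_s: 123.1
position: [0.4488, 0.2839, 0.0897]
tool_rot: [-179.9, 0.0, 89.5]
contact_force: [-0.0, -0.6, 0.0]
opening: -0.0003
finger_force: 0.4
```

```bash
python3 go.py .451 .282 .085 89.5; python3 -c "
from h import *
c=cam('top'); np.save('lidtop.npy',c['img']); im=cv2.cvtColor(c['img'],cv2.COLOR_RGB2HSV)
m=cv2.inRange(im,(75,80,40),(95,255,255)); ys,xs=np.nonzero(m); print('teal cols',xs.min(),xs.max(),'rows',ys.min(),ys.max(),len(xs))
for y in (235,245,335,345):
    r=np.nonzero(m[y])[0]; print(y,r.min() if len(r) else None,r.max() if len(r) else None)
h=np.array([.451,.4105]); 
for th in (0,.05,.1,.2,.3):
    print(th,[proj(c,[.451+k,.4105-.166*np.cos(th)+.008*np.sin(th),.077+.166*np.sin(th)+.008*np.cos(th)]).round(1) for k in (-.13,.13)])"
```

```text
t 123.1 pos [0.4488 0.2839 0.0897] rot [-179.9    0.    89.5] F [-0.  -0.6  0. ] M [-0.081 -0.023 -0.023] op -0.0003 ff 0.4
(array([-0.1,  0. ,  0. ]), array([-1.9,  2.2,  4.7]))
teal cols 142 225 rows 226 353 2803
235 159 225
245 174 224
335 143 157
345 142 164
0 [array([220.7, 349.9]), array([225.6, 230.3])]
0.05 [array([219.6, 350. ]), array([224.7, 229.6])]
0.1 [array([218.4, 350.1]), array([223.6, 229. ])]
0.2 [array([215.4, 350.3]), array([220.7, 227.6])]
0.3 [array([211.5, 350.5]), array([217. , 226.3])]
```

Nearly flat. Press down gently in small steps until contact shows.

Call:
{"name": "send_rows", "arguments": {
  "commands": [
    [[0,0,0,0,0,2,1],[0,0,0,0,0,4,1],[0,0,0,0,0,5,1],[0,0,0,0,0,5,1],[0,0,0,0,0,5,1]]
  ]
}}

```text
time_s: 123.78
position: [0.449, 0.2838, 0.0852]
tool_rot: [-179.9, 0.0, 89.5]
contact_force: [0.3, 0.4, 1.6]
opening: -0.0
finger_force: 0.5
```

Call:
{"name": "send_rows", "arguments": {
  "commands": [
    [[0,0,0,0,0,0.5,1],[0,0,0,0,0,1,1],[0,0,0,0,0,1,1],[0,0,0,0,0,1,1],[0,0,0,0,0,1,1]]
  ]
}}

```text
time_s: 124.4
position: [0.449, 0.2838, 0.085]
tool_rot: [-179.9, 0.0, 89.5]
contact_force: [-2.9, -1.9, 13.1]
opening: 0.0001
finger_force: 6.3
```

```bash
python3 go.py .451 .282 .084 89.5
```

```text
t 124.4 pos [0.449  0.2838 0.085 ] rot [-179.9    0.    89.5] F [-2.9 -1.9 13.1] M [-0.496  0.671  0.029] op 0.0001 ff 6.3
(array([-0.1,  0. ,  0. ]), array([-1.8,  2. ,  1. ]))
```

13 N with the tip at z 0.085, the height of the lid's top: the lid is shut. Now round to the outside of the clasp.

Call:
{"name": "send_rows", "arguments": {
  "commands": [
    [[0,0,0,0,2,-20,1],[0,0,0,0,2,-60,1],[0,0,0,0,2,-90,1],[0,0,0,-20,2,-90,1],[0,0,0,-60,2,-90,1]]
  ]
}}

```text
time_s: 125.02
position: [0.4503, 0.2237, 0.1738]
tool_rot: [-179.9, 0.0, 89.7]
contact_force: [-0.1, -1.3, -0.5]
opening: 0.0
finger_force: 0.0
```

Call:
{"name": "send_rows", "arguments": {
  "commands": [
    [[0,0,0,-40,0,0,1],[0,0,0,-41,0,20,1],[0,0,0,-41,0,45,1],[0,0,0,-41,0,60,1],[0,0,0,-41,0,60,1]]
  ]
}}

```text
time_s: 125.65
position: [0.4492, 0.182, 0.1129]
tool_rot: [-179.7, 0.1, 89.5]
contact_force: [-0.1, 1.0, -0.3]
opening: 0.0005
finger_force: 0.0
```

```bash
python3 go.py .451 .184 .114 89.5 .451 .259 .114 89.5;  python3 -c "
from h import *
c=cam('top'); g=c['img'].astype(int)
for y in range(276,304,4):
    r=np.nonzero(g[y,205:250].max(1)<70)[0]+205; print(y,r.tolist())
for th in (0,1.,1.6,1.8,1.95,2.05):
    e=[.4503,.2425+.048*np.cos(th),.086+.048*np.sin(th)]; print(th,proj(c,e).round(1))"
```

```text
t 125.65 pos [0.4492 0.182  0.1129] rot [-1.797e+02  1.000e-01  8.950e+01] F [-0.1  1.  -0.3] M [-0.002  0.011  0.009] op 0.0005 ff 0.0
(array([-0.3,  0.1,  0. ]), array([ 2. ,  1.8, -1.1]))
(array([-0.3,  0.1,  0. ]), array([77. ,  1.2, -1.3]))
276 []
280 []
284 []
288 []
292 []
296 []
300 []
0 [202.1 289.1]
1.0 [208.3 287.8]
1.6 [220.6 287.7]
1.8 [225.2 287.8]
1.95 [228.6 287.9]
2.05 [230.9 288. ]
```

Call:
{"name": "send_rows", "arguments": {
  "commands": [
    [[0,0,0,16,1,0,1],[0,0,0,32,1,0,1],[0,0,0,48,1,-1,1],[0,0,0,63,1,-1,1],[0,0,0,77,1,-1,1]]
  ]
}}

```text
time_s: 126.32
position: [0.4516, 0.2609, 0.115]
tool_rot: [-179.9, 0.0, 89.6]
contact_force: [-0.1, -1.4, 0.2]
opening: -0.0002
finger_force: 0.5
```

Call:
{"name": "send_rows", "arguments": {
  "commands": [
    [[0,0,0,6,0,5,1],[0,0,0,9,0,11,1],[0,0,0,10,0,16,1],[0,0,0,10,0,18,1],[0,0,0,10,0,18,1]]
  ]
}}

```text
time_s: 126.95
position: [0.4518, 0.2691, 0.0968]
tool_rot: [-179.8, 0.1, 89.5]
contact_force: [0.8, 0.3, -0.7]
opening: -0.0001
finger_force: 0.0
```

```bash
python3 go.py .451 .269 .092 89.5
```

```text
t 126.95 pos [0.4518 0.2691 0.0968] rot [-1.798e+02  1.000e-01  8.950e+01] F [ 0.8  0.3 -0.7] M [-0.053 -0.028 -0.012] op -0.0001 ff 0.0
(array([-0.2,  0.1, -0. ]), array([-0.1, -0.7,  4.8]))
```

Call:
{"name": "send_rows", "arguments": {
  "commands": [
    [[0,0,0,0,0,1,1],[0,0,0,0,0,2,1],[0,0,0,0,0,3,1],[0,0,0,0,0,3,1],[0,0,0,0,0,3,1]]
  ]
}}

```text
time_s: 127.58
position: [0.4518, 0.2696, 0.0941]
tool_rot: [-179.9, 0.0, 89.5]
contact_force: [-0.3, 0.3, -0.6]
opening: 0.0001
finger_force: 0.2
```

Call:
{"name": "send_rows", "arguments": {
  "commands": [
    [[0,0,0,0,0,1,1],[0,0,0,0,0,2,1],[0,0,0,0,0,2,1],[0,0,0,0,0,2,1],[0,0,0,0,0,2,1]]
  ]
}}

```text
time_s: 128.2
position: [0.4519, 0.2698, 0.0921]
tool_rot: [-179.9, 0.0, 89.5]
contact_force: [-0.3, 1.9, 1.7]
opening: 0.0001
finger_force: 0.8
```

```bash
python3 go.py .451 .269 .092 89.5
```

```text
t 128.2 pos [0.4519 0.2698 0.0921] rot [-179.9    0.    89.5] F [-0.3  1.9  1.7] M [ 0.284 -0.017  0.01 ] op 0.0001 ff 0.8
(array([-0.1,  0. ,  0. ]), array([-0.8, -0.9,  0.1]))
```

Call:
{"name": "send_rows", "arguments": {
  "commands": [
    [[0,0,0,0,0,1,1],[0,0,0,0,0,1,1],[0,0,0,0,0,1,1],[0,0,0,0,0,1,1],[0,0,0,0,0,1,1]]
  ]
}}

```text
time_s: 128.82
position: [0.452, 0.2699, 0.0919]
tool_rot: [-179.9, 0.0, 89.5]
contact_force: [-2.5, 0.1, 10.7]
opening: -0.0001
finger_force: 5.8
```

Call:
{"name": "send_rows", "arguments": {
  "commands": [
    [[0,0,0,0,0,1,1],[0,0,0,0,0,1,1],[0,0,0,0,0,1,1],[0,0,0,0,0,1,1],[0,0,0,0,0,1,1]]
  ]
}}

```text
time_s: 129.45
position: [0.452, 0.2699, 0.0916]
tool_rot: [-179.9, 0.0, 89.5]
contact_force: [-4.3, -2.5, 20.9]
opening: 0.0
finger_force: 10.7
```

Rigid at z 0.092 = 86 + 6 mm: the clasp is flat on the lid. Withdraw and check by pixel measurement.

Call:
{"name": "send_rows", "arguments": {
  "commands": [
    [[0,0,0,0,0,-20,1],[0,0,0,0,0,-70,1],[0,0,0,0,0,-130,1],[0,0,0,0,0,-170,1],[0,0,0,-50,0,-170,1]]
  ]
}}

```text
time_s: 130.07
position: [0.4526, 0.2233, 0.2633]
tool_rot: [179.8, -0.2, 89.8]
contact_force: [0.9, -0.5, -1.7]
opening: -0.0001
finger_force: 0.0
```

Call:
{"name": "send_rows", "arguments": {
  "commands": [
    [[0,0,0,-50,0,0,1],[0,0,0,-110,0,0,1],[0,0,0,-170,0,0,1],[0,0,0,-220,0,0,1],[0,0,0,-250,0,0,1]]
  ]
}}

```text
time_s: 130.7
position: [0.4488, -0.0334, 0.26]
tool_rot: [-179.8, 0.1, 89.3]
contact_force: [0.6, 1.9, -0.4]
opening: -0.0005
finger_force: 0.0
```

Call:
{"name": "send_rows", "arguments": {
  "commands": [
    [[0,0,0,0,0,0,1],[0,0,0,0,0,0,1],[0,0,0,0,0,0,1],[0,0,0,0,0,0,1],[0,0,0,0,0,0,1]]
  ]
}}

```text
time_s: 131.32
position: [0.4497, -0.0297, 0.2603]
tool_rot: [-179.9, 0.0, 89.6]
contact_force: [0.1, 0.2, 0.1]
opening: -0.0001
finger_force: 0.0
```

```bash
python3 go.py; python3 -c "
from h import *
c=cam('top'); g=c['img'].astype(int)
for y in range(278,302,3):
    r=np.nonzero(g[y,180:250].max(1)<75)[0]+180; print(y,(r.min(),r.max()) if len(r) else None,end=' ')
print()
im=cv2.cvtColor(c['img'],cv2.COLOR_RGB2HSV); m=cv2.inRange(im,(75,80,40),(95,255,255))
for y in (240,260,320,340):
    r=np.nonzero(m[y])[0]; print('teal',y,r.min(),r.max())
print([proj(c,[.4505,.2425+r,.09]).round(1) for r in (0,.048)])
for xx in (.33,.57):
  for th in (0,.1): print(xx,th,proj(c,[xx,.4105-.166*np.cos(th)+.008*np.sin(th),.077+.166*np.sin(th)+.008*np.cos(th)]).round(1))
units(c,430,570,190,350)
s=cam('side'); g=s['img'].astype(int); print('side clasp pred tip shut',proj(s,[.4505,.2905,.09]).round(0),'hinge',proj(s,[.4505,.2425,.086]).round(0),'open tip',proj(s,[.45,.224,.131]).round(0), 'pix at open tip mid',g[315,292], 'flap mid', g[tuple(proj(s,[.4505,.268,.092]).round().astype(int)[::-1])], 'lid mid',g[tuple(proj(s,[.451,.34,.085]).round().astype(int)[::-1])])
"
```

```text
t 131.325 pos [ 0.4497 -0.0297  0.2603] rot [-179.9    0.    89.6] F [0.1 0.2 0.1] M [ 0.02  -0.007 -0.017] op -0.0001 ff 0.0
278 None 281 (np.int64(210), np.int64(224)) 284 (np.int64(210), np.int64(224)) 287 (np.int64(209), np.int64(224)) 290 (np.int64(209), np.int64(224)) 293 (np.int64(209), np.int64(224)) 296 (np.int64(209), np.int64(223)) 299 (np.int64(223), np.int64(223)) 
teal 240 150 225
teal 260 149 224
teal 320 144 221
teal 340 143 220
[array([223.7, 289.1]), array([201.7, 288.8])]
0.33 0 [220.8 345.6]
0.33 0.1 [218.6 345.8]
0.57 0 [225.4 235.2]
0.57 0.1 [223.3 233.9]
unit px [502.7 232.3] p [ 0.5899 -0.377 ] yaw 83.5 ribyaw 84.2 L [0.05  0.118] casectr [ 0.5886 -0.3764] 123
unit px [500.1 269.1] p [ 0.5063 -0.3681] yaw 83.7 ribyaw 83.8 L [0.049 0.118] casectr [ 0.5055 -0.367 ] 107
unit px [497.8 306.1] p [ 0.4239 -0.3598] yaw 83.6 ribyaw 83.5 L [0.048 0.119] casectr [ 0.4231 -0.359 ] 93
side clasp pred tip shut [273. 349.] hinge [293. 331.] open tip [300. 307.] pix at open tip mid [155 102  73] flap mid [61 59 62] lid mid [ 84 230 219]
```

```bash
python3 -c "
from h import *
c=cam('top'); g=c['img'].astype(int); print(g[288,194:228].tolist())
s=cam('side'); g=s['img'].astype(int)
for r in (.01,.02,.03,.04,.046,.052,.06): q=proj(s,[.4505,.2425+r,.093]).round().astype(int); print(r,q,g[q[1],q[0]])
print([g[tuple(proj(s,[.4505,.2425+.03*np.cos(t),.086+.04*np.sin(t)]).round().astype(int)[::-1])].tolist() for t in (.5,1.,1.5)])"
```

```text
[[73, 225, 213], [74, 225, 214], [71, 224, 212], [74, 225, 215], [72, 224, 213], [71, 222, 209], [85, 216, 204], [119, 193, 182], [160, 181, 177], [187, 187, 187], [195, 192, 189], [194, 189, 187], [181, 177, 176], [146, 143, 140], [97, 96, 94], [66, 67, 68], [64, 61, 65], [63, 61, 65], [60, 59, 62], [64, 63, 66], [66, 64, 67], [63, 62, 64], [62, 62, 64], [62, 61, 64], [64, 64, 63], [64, 63, 64], [65, 65, 65], [64, 62, 63], [57, 55, 57], [49, 47, 49], [60, 59, 60], [103, 101, 101], [147, 138, 132], [160, 135, 122]]
0.01 [289 333] [60 59 61]
0.02 [285 336] [61 57 59]
0.03 [281 340] [53 52 54]
0.04 [277 344] [209 206 201]
0.046 [274 347] [70 66 65]
0.052 [271 349] [ 78 227 207]
0.06 [268 352] [ 83 229 217]
[[58, 58, 59], [92, 69, 61], [154, 102, 73]]
```

The flap's light-coloured tip bar ends at column 201.5, matching the predicted shut position of 201.7. The lid is flat and the tray holds three loggers.

```bash
python3 -c "
from rig import *
print(hand_in())"
```

```text
the job is handed in; nothing more can be done
None
```

I handed the job in at about 131 s: the one sound logger is in the box with the lid shut and the clasp folded down flat, and the three rattlers are in the red tray. My first tilts of those three were too short to shift the block, so they were boxed briefly, then retested and moved to the tray before the lid was shut.

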